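# Set a scooter wheel's high spot at the feeler, clamp it, box the bearings

## Robot

A 7-joint arm with a two-finger parallel gripper is mounted at the origin on the work surface. World frame = base frame: x ahead of the robot, y to its left, z up, the work surface at z = 0. Lengths are in m, angles in rad, forces in N, time in s.
With the tool pointing down it reaches from about 0.425 to 0.925 m from the base axis. Payload 6.8 kg.
Tool frame: the origin (TCP) lies at the very end of the fingers, on their centre line; the grasp point (between the pads) lies 19 mm behind it; z points along the fingers, y is the line along which they close (so a half turn about z gives the same grasp; the last joint's range is limited). The gripper opens to 85 mm and grips with 20 to 120 N. Pads are 22 mm wide; open, the fingers measure 114 mm over their backs; the gripper's body (76 mm by 85 mm) begins 54 mm behind the grasp point. The pads swing forward as they close: fully open they stand 13 mm farther back than shut.
Start: joints at [1.234, 0.477, 0.022, 1.555, -0.011, 1.109, -0.083], TCP at [0.153, -0.657, 0.231] pointing down, gripper open.
Joint ranges: [-2.96, 2.96], [-0.34, 2.1], [-1.41, 1.46], [0.24, 2.44], [-1.37, 4.51], [0.17, 1.92], [-2.96, 2.96]. Speed limits (rad/s): [2.39, 2.39, 3.14, 3.14, 3.14, 3.14, 3.14].

## Interface

Orientations are given as a rotation vector (axis times angle).
In Python, from bench import get_obs, grab_frame, hand_in gives the robot as it stands.
- The arm moves only by the tool drive_tool, never from a script. Its argument "rows" is a list of rows, each an object with "offset": the shift along the tool's x, y, z as a fraction of full scale, a list of three; "rotation": the turn, a rotation vector about the tool's x, y, z as a fraction of full scale, a list of three; "claw": the opening, from 0 (shut) to 1 (fully open). In form: [{"offset": [tx, ty, tz], "rotation": [wx, wy, wz], "claw": claw}, ...]. A call has 1 to 20 rows; each row is the pose to reach, as a shift and turn from the pose commanded when the call began, along the tool's axes at that moment; what a row does not reach only later rows make up. Full scale, the value 1, is 0.15 m for a shift and 2 rad for a turn. A row lasts 1/12 s, in which the tool goes at most 41.7 mm and 7.16 degrees, less where a joint would pass 70% of its speed; a pose out of reach is approached as far as the arm can. A call with a number of a shift or a turn outside -1 to 1 is refused whole. A call with a gripper value outside its range is refused whole. The fingers move at their own pace and stop on an object; "force" is the grip in N (left out, the last holds). Time passes only in rows, so rows that repeat a pose let the fingers close. It gives the time, the measured TCP pose, the force, the opening and the grip force at its end, in the units of the state.
- get_obs(): the state, without advancing time (a new reading comes with each control period).
- grab_frame(name): name is "scene" or "top" or "wrist"; returns a dict with "frame" (400x640x3 uint8, red, green, blue), "z_map" (400x640 float32, m along the optical axis (not along the pixel's ray), 0 where there is no reading), "vfov" (degrees; the focal length in pixels is half the picture's height over the tangent of half this angle, whatever the lens; pixels are square), "cx", "cy" (the principal point, pixels), "R" (3x3) and "t" (3): a world point X has camera coordinates R X + t. Camera axes: x right, y down, z forward; pixel columns grow to the right and rows downward; lengths in m; the calibration is good to about 2 mm. A picture is of the moment at which its call begins.
- hand_in(): hands the job in; it is judged then, once.
The state is a dict: "clock": time; "joints": joint angles; "qvel": joint speeds; "tau": joint torques, N m; "tcp_pos": TCP position; "orientation": TCP orientation; "contact_force": force on the tool from outside, world axes, zero at the start; "moment": the same for the moment, N m; "grip_width": finger opening in m; "gripper_force": force on a finger pad.
Only numpy, scipy, OpenCV 4.12 (cv2) and the standard library are available. Lean on these libraries where they do the work, as an engineer would, in place of code of your own. Each camera call takes 0.05 s, during which the arm holds its last target. There are 200 camera calls.

## Task

Get this scooter wheel ready for sanding: turn it slowly in the gauge stand, all the way round, to find its highest spot - there is a lesser bump too - and stop it with that highest spot at the feeler, so that the needle stands as high as it goes. Then, with the wheel left there, swing the hold-down clamp over and press it down on the tyre. Put all the loose bearings in the flip-lid box and shut its lid so that no dust gets in; keep your fingers off the needle and leave the other things on the cart where they are.

Things in the scene. Friction and masses are not known exactly. Their poses are not given: they have to be found in the camera images.
- stand: Wheel gauge stand, fixed: pale aluminium base plate 225 x 245 mm, 12 mm thick, with an upright spindle. Origin: on the table on the spindle's axis; the plate reaches from x -85 to +140 mm and y -93 to +153 mm in its frame. The wheel lies flat on the spindle; the feeler touches the tyre on the +x side, the clamp stands on the +y side.
- hub (a point): Fixed point on the wheel's axis, level with the tyre's top face (75 mm above the table). The spindle nut stands 8 mm above it. White hub of 19 mm radius; tyre and rim reach inwards to 66 mm radius; between them four open windows, 47 mm radially, free down to the base plate (12 mm above the table; spindle flange of 30 mm radius 18 mm).
- wheel (a joint): Angle of the scooter wheel (rad), growing anticlockwise seen from above, without stops; its zero means nothing. Turns with light friction (0.05 N m), stays where it is left; a fingertip in a window turns it by pushing a spoke. The black tyre (radius 88 mm, 30 mm wide) has two bumps, each spread over 30 to 50 degrees: the high spot, about 4 mm, and a lesser one half that; where is unknown.
- spoke (a point): Point on one of four straight white spokes (11 mm wide, 20 mm deep, tops 5 mm below the tyre's top), on its centre line 45 mm from the wheel's axis; the other spokes are 90, 180 and 270 degrees from it. It turns with the wheel.
- needle (a joint): Angle of the feeler's needle (rad): 0, on its stop, where the tyre is round, growing (needle away from the wheel, to the stand's +x) as a bump pushes its sprung roller out, about 0.04 per mm. Slim black needle over a white scale, 60 mm above the table, pivoted 96 mm from the wheel's axis; it swings freely and lightly.
- needle_tip (a point): Tip of the needle, 132 mm from its pivot.
- clamp (a joint): Hold-down clamp arm of the stand (rad): 0 = down, its rubber foot on the tyre; about 1.6 to 1.8 = swung up and back, away from the wheel. Steel arm 20 mm wide, 6 mm thick, 78 mm long from its hinge, with a black end pad 26 mm wide. Stiff hinge (about 0.13 N m) that stays where it is put; down, it holds the wheel.
- clamp_hinge (a point): Hinge of the clamp arm, 122 mm from the wheel's axis, 92 mm above the table, on its bracket 34 mm wide; the hinge line is horizontal, along the stand's x. Down, the arm points from here level towards the wheel's axis.
- clamp_tip (a point): Free end of the clamp arm, 78 mm from the hinge.
- box: Flip-lid polypropylene box, white, fixed, 115 (x) x 160 (y) x 50 mm high, walls and floor 3 mm, open on top. Origin: centre of its underside.
- lid (a joint): Lid of the box (rad): 0 = shut flat on the rim, about 1.6 to 1.85 = standing open. Panel 115 x 160 x 3 mm with a 10 mm tab on its free edge, 50 g. Hinge with light friction (0.05 N m) near balance with its weight; it mostly stays where it is left.
- lid_hinge (a point): Middle of the lid's hinge line, on the box's +x rim, 50 mm above the table; the line runs along the box's y. Shut, the lid reaches from here 115 mm to the box's -x.
- lid_edge (a point): Middle of the lid's free edge, 115 mm from the hinge line.
- bearing0: Ball bearing, steel ring with black seals, 22 mm across, 7 mm thick, lying flat, 13 g. Origin: centre of its underside. May be absent (None).
- bearing1: Ball bearing, steel ring with black seals, 22 mm across, 7 mm thick, lying flat, 13 g. Origin: centre of its underside. May be absent (None).
- bearing2: Ball bearing, steel ring with black seals, 22 mm across, 7 mm thick, lying flat, 13 g. Origin: centre of its underside. May be absent (None).
- bearing3: Ball bearing, steel ring with black seals, 22 mm across, 7 mm thick, lying flat, 13 g. Origin: centre of its underside. May be absent (None).
- drops0: Eyedrop bottle, white, 25 mm across, 70 mm high, standing in the steel tray; leave it. Origin: centre of its foot.
- drops1: Eyedrop bottle, white, 25 mm across, 70 mm high, standing in the steel tray; leave it. Origin: centre of its foot.
- mug: White ceramic mug, 82 mm across, 92 mm high; leave it. Origin: centre of its foot.
- tweezers: Silver tweezers, 120 x 14 x 8 mm, lying along their x axis; leave them. Origin: centre of the underside.
- sandblock: Cork sanding block, 60 x 100 (y) x 33 mm; leave it. Origin: centre of the underside.
- axle: Axle bolt with nut, 76 mm long, 13 mm thick, lying along its x; leave it. Origin: at mid length, under the bolt.
- hexkey: Dark hexagon key, 90 x 30 x 7 mm; leave it. Origin: under the middle of its long arm.
Mind the look-alikes: they are no part of the job. Leave any yellow look-alike of the box alone.

How it is judged:
By the outcome, as a careful person would: the job done as asked, in the order asked, and still so for the second after the job is handed in, with the robot touching nothing.
Of bearing0, bearing1, bearing2, bearing3 only 2 to 4 are there at a start; the rules pass over those that are not, and their reading is None.
At some moment in a run one of bearing0, bearing1, bearing2, bearing3 may be knocked a few centimetres aside while the robot is not near it.
Once in a run the grip may slacken for a moment while it holds something.
It also fails if it takes over 210 s, if anything falls off the work surface, if the arm or the gripper's body presses on something with over 40 N, if the wrist force passes 120 N, or if a joint passes its speed limit or range.

## Working session

There is one attempt and no reset: what is moved stays moved. The work goes in short steps, Python scripts to look and compute and a tool call to move; the robot and the scene stay as the last step left them, time stands still between calls to the robot, and variables do not carry over. Pictures are saved under pics/ and viewed, at most 14 in all, crops included, and the job is handed in when it is done.

Besides the shell and the picture viewer there is one more tool, called after "Request:" as name(argument=value, ...) on one line, values as JSON. drive_tool: Moves the arm, as the interface text tells. Its arguments: {"type":"object","properties":{"rows":{"type":"array","items":{"type":"object","properties":{"offset":{"type":"array","items":{"type":"number"}},"rotation":{"type":"array","items":{"type":"number"}},"claw":{"type":"number"}}}},"force":{"type":"number"}},"required":["rows"]}

```bash
ls; mkdir -p pics
cat > h.py <<'E'
import numpy as np, cv2
from bench import get_obs, grab_frame, hand_in
from scipy.spatial.transform import Rotation as Ro
def grab(n):
    f=grab_frame(n); f['f']=f['frame'].shape[0]/2/np.tan(np.radians(f['vfov'])/2); f['R']=np.array(f['R']); f['t']=np.array(f['t']); return f
def ray(f,u,v,z):
    d=f['R'].T@np.array([(u-f['cx'])/f['f'],(v-f['cy'])/f['f'],1]); c=-f['R'].T@f['t']; return c+d*(z-c[2])/d[2]
def pts(f):
    v,u=np.mgrid[:400,:640]; z=f['z_map']; P=np.stack([(u-f['cx'])/f['f']*z,(v-f['cy'])/f['f']*z,z],-1); return (P-f['t'])@f['R']
def proj(f,X):
    c=f['R']@np.array(X)+f['t']; return c[:2]/c[2]*f['f']+[f['cx'],f['cy']]
def save(f,n,s=1,box=None):
    im=f['frame'][:,:,::-1]
    if box: a,b,c,d=box; im=im[b:d,a:c]
    cv2.imwrite('pics/'+n,cv2.resize(im,None,fx=s,fy=s,interpolation=cv2.INTER_CUBIC))
def togo(p,rv=None):
    "shift in tool axes (fraction) from current tcp to p"
    o=get_obs(); R=Ro.from_rotvec(o['orientation']); d=R.inv().apply(np.array(p)-o['tcp_pos'])/0.15
    return d.round(3)
E
python3 - <<'E'
from h import *
o=get_obs(); print(o)
for n in ['scene','top','wrist']:
    f=grab(n); save(f,n+'0.png',1.25); print(n,f['f'],f['cx'],f['cy'],(-f['R'].T@f['t']).round(3),f['R'].round(3).tolist(),(f['z_map']>0).mean())
E
```

```text
pics
{'clock': 0.0, 'joints': array([ 1.23392039,  0.47782777,  0.02236401,  1.55645121, -0.01149539,
        1.10929396, -0.08310627]), 'qvel': array([-0.00097532, -0.00035957, -0.00123887,  0.00134002,  0.0018521 ,
       -0.00072824,  0.00271246]), 'tau': array([-5.46787232e-04, -5.96444035e+01,  1.60701815e+00, -2.81204510e+01,
        1.22867691e-02,  9.34755779e-03, -7.81196036e-06]), 'tcp_pos': array([ 0.15291544, -0.65684366,  0.23030774]), 'orientation': array([-3.11925865e+00, -3.58363475e-01,  5.70682561e-04]), 'contact_force': array([ 0.63503013, -0.67049384,  0.03242598]), 'moment': array([ 0.02129707, -0.00772507, -0.00038268]), 'gripper_force': 0.0, 'grip_width': 0.08549395576790808}
scene 483.93604660859796 317.2292710951299 200.40411922044044 [ 1.171 -0.348  1.164] [[0.367, 0.93, 0.005], [0.797, -0.312, -0.518], [-0.48, 0.194, -0.856]] 0.9960234375
top 431.84658265047915 316.1346456980136 199.13588030153764 [ 0.437 -0.104  1.242] [[0.008, -1.0, 0.015], [-0.995, -0.01, -0.101], [0.102, -0.014, -0.995]] 0.99596484375
wrist 303.44242163420455 319.9936128419802 201.5122687390553 [ 0.232 -0.639  0.373] [[0.227, -0.974, -0.003], [-0.925, -0.216, 0.314], [-0.306, -0.069, -0.949]] 0.9960625
```

View pics/top0.png

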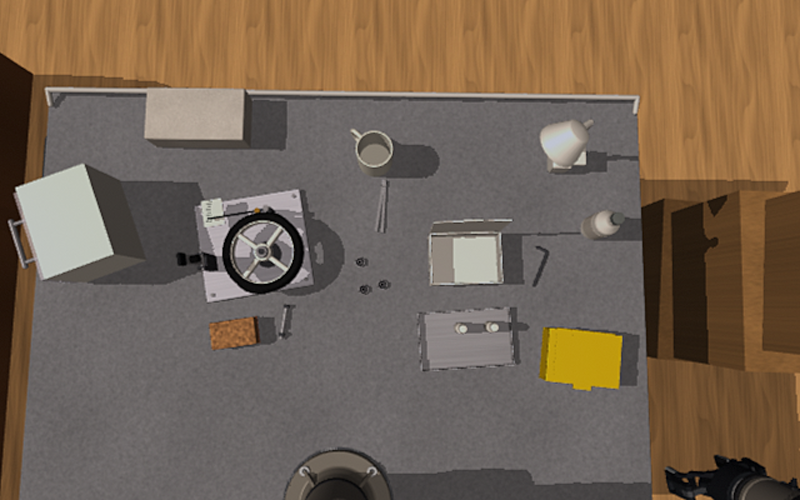

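View pics/scene0.png

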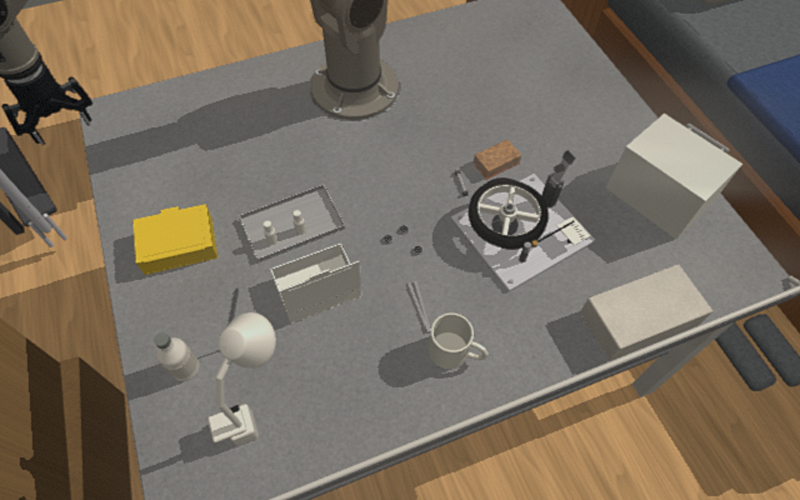

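Top view (1.25x): the wheel is at (263,250), with the clamp to its left at (195,260) and the needle above-left. Three bearings are at (362,262), (384,284) and (365,289). The white open box is at (465,258). Possible mix-ups: the yellow box at (582,358) stands for the box; the tray bottles, the axle's nut at (286,320) and the mug could pass for other targets. I choose the white box and the three dark rings. Next I measure.

```bash
cat > m.py <<'E'
from h import *
from scipy.optimize import least_squares
for n in ['top','scene']:
    f=grab(n); P=pts(f); im=f['frame'].astype(int); g=im.max(2)
    # tyre: dark and z 0.065..0.085
    m=(g<60)&(P[...,2]>.06)&(P[...,2]<.09)
    k,l,st,c=cv2.connectedComponentsWithStats(m.astype(np.uint8)); i=1+st[1:,4].argmax()
    cn=max(cv2.findContours((l==i).astype(np.uint8),cv2.RETR_EXTERNAL,cv2.CHAIN_APPROX_NONE)[0],key=len)[:,0]
    X=np.array([ray(f,u,v,.07) for u,v in cn])[:,:2]
    r=least_squares(lambda q:np.hypot(*(X-q[:2]).T)-q[2],[*X.mean(0),.088],loss='soft_l1',f_scale=.002).x
    print(n,'tyre',st[i],r.round(4),'zmed',np.median(P[l==i][:,2]))
    # bearings: small dark blobs in low height
    m=((g<55)&(P[...,2]<.03)).astype(np.uint8)
    k,l,st,c=cv2.connectedComponentsWithStats(m)
    for i in range(1,k):
        if 5<st[i,4]<250:
            X=ray(f,*c[i],.005)
            if .2<X[0]<1.05 and abs(X[1])<.75: print('  dark',st[i],c[i].round(1),X.round(3))
    b=(P[...,2]>.044)&(P[...,2]<.056)&(P[...,1]<-.15)&(P[...,1]>-.5)&(P[...,0]>.4)&(P[...,0]<.8)
    Q=P[b]; print('rim',len(Q)); rr=cv2.minAreaRect((Q[:,:2]*1000).astype(np.float32)); print(rr)
    b=(P[...,2]>.06)&(P[...,1]<-.15)&(P[...,1]>-.5)&(P[...,0]>.5)&(P[...,0]<.8)
    print('lid z',P[b].max(0).round(3),P[b].min(0).round(3))
    save(f,n+'_st.png',4,(140,140,270,260) if n=='top' else (355,100,485,240))
    save(f,n+'_be.png',4,(270,180,420,250) if n=='top' else (210,160,350,260))
E
python3 m.py
```

```text
top tyre [ 178  170   65   66 1212] [0.5476 0.167  0.0868] zmed 0.072469831872261
  dark [ 13 180   4   8  14] [ 14.6 182.8] [0.602 0.741 0.005]
  dark [217 195   8  13  60] [221. 201.] [0.556 0.151 0.005]
  dark [427 197  12  32  85] [432.4 211.8] [ 0.531 -0.458  0.005]
  dark [141 202   3   5   6] [141.5 203.7] [0.546 0.377 0.005]
  dark [171 205   3  12  16] [172.2 210.7] [0.527 0.289 0.005]
  dark [285 207   6   6  19] [287.4 209.2] [ 0.534 -0.04   0.005]
  dark [208 209  12   5  41] [213.2 210.8] [0.527 0.172 0.005]
  dark [303 225   4   5  11] [304.4 226.8] [ 0.484 -0.089  0.005]
  dark [288 229   6   6  19] [290.4 231.2] [ 0.471 -0.049  0.005]
  dark [228 244   4   3   8] [229.9 244.6] [0.431 0.122 0.005]
  dark [203 254   4  20  36] [204.9 263.4] [0.378 0.191 0.005]
  dark [223 266   5   3   8] [225.6 267.1] [0.368 0.132 0.005]
rim 276
((592.558349609375, -365.0992126464844), (175.56173706054688, 392.8564147949219), 31.284637451171875)
lid z [ 0.784 -0.197  0.322] [ 0.596 -0.499  0.06 ]
scene tyre [375 143  63  56 983] [0.5527 0.1662 0.0873] zmed 0.07431335865502393
  dark [4
[... 226 characters left out ...]
031 0.526 0.005]
  dark [572 271  34  41 115] [588.4 292.2] [1.021 0.453 0.005]
  dark [ 64 287  31  28  52] [ 78.1 299.6] [ 0.572 -0.743  0.005]
  dark [ 81 341   5   3   6] [ 83.3 342.2] [ 0.684 -0.745  0.005]
  dark [ 96 340   4   6   9] [ 98.  342.6] [ 0.698 -0.713  0.005]
  dark [ 98 347   3   6  10] [ 99.4 349.2] [ 0.715 -0.713  0.005]
  dark [ 97 353   5   7  12] [ 98.7 356.4] [ 0.731 -0.717  0.005]
  dark [ 99 370   4   3   6] [100.3 371.2] [ 0.766 -0.718  0.005]
  dark [ 99 376   4   4   7] [101.1 377.4] [ 0.781 -0.718  0.005]
rim 369
((622.6605224609375, -320.61126708984375), (210.34263610839844, 455.6619873046875), 67.2724380493164)
lid z [ 0.8   -0.196  0.322] [ 0.6  -0.5   0.06]
```

Request:
drive_tool(rows=[{"offset": [0,0,-0.4],"rotation": [0,0,0.114],"claw": 1},{"offset": [0,0,-0.4],"rotation": [0,0,0.114],"claw": 0},{"offset": [0,0,-0.4],"rotation": [0,0,0.114],"claw": 0}])

```text
clock: 0.5
tcp_pos: [0.1537, -0.6598, 0.2967]
orientation: [3.134, -0.007, 0.004]
contact_force: [-0.4, -0.2, 1.6]
grip_width: 0.0637
gripper_force: 0.0
```

Request:
drive_tool(rows=[{"offset": [0.95,-0.9,0],"rotation": [0,0,0],"claw": 0},{"offset": [0.95,-0.9,0],"rotation": [0,0,0],"claw": 0},{"offset": [0.95,-0.9,0],"rotation": [0,0,0],"claw": 0},{"offset": [0.95,-0.9,0],"rotation": [0,0,0],"claw": 0},{"offset": [0.95,-0.9,0],"rotation": [0,0,0],"claw": 0},{"offset": [0.95,-0.9,0],"rotation": [0,0,0],"claw": 0},{"offset": [0.95,-0.9,0],"rotation": [0,0,0],"claw": 0}])

```text
clock: 1.08
tcp_pos: [0.2974, -0.5205, 0.2909]
orientation: [-3.141, -0.01, -0.0]
contact_force: [-0.4, 0.1, 0.0]
grip_width: -0.0003
gripper_force: 0.0
```

Request:
drive_tool(rows=[{"offset": [0.95,-0.9,0],"rotation": [0,0,0],"claw": 0},{"offset": [0.95,-0.9,0],"rotation": [0,0,0],"claw": 0},{"offset": [0.95,-0.9,0],"rotation": [0,0,0],"claw": 0},{"offset": [0.95,-0.9,0],"rotation": [0,0,0],"claw": 0},{"offset": [0.95,-0.9,0],"rotation": [0,0,0],"claw": 0},{"offset": [0.95,-0.9,0],"rotation": [0,0,0],"claw": 0},{"offset": [0.95,-0.9,0],"rotation": [0,0,0],"claw": 0}])

```text
clock: 1.67
tcp_pos: [0.4384, -0.3869, 0.2909]
orientation: [-3.141, -0.005, 0.001]
contact_force: [-1.0, -0.9, -0.7]
grip_width: 0.0002
gripper_force: 0.0
```

Request:
drive_tool(rows=[{"offset": [0.7,-0.95,0],"rotation": [0,0,0],"claw": 0},{"offset": [0.7,-0.95,0],"rotation": [0,0,0],"claw": 0},{"offset": [0.7,-0.95,0],"rotation": [0,0,0],"claw": 0},{"offset": [0.7,-0.95,0],"rotation": [0,0,0],"claw": 0},{"offset": [0.7,-0.95,0],"rotation": [0,0,0],"claw": 0},{"offset": [0.7,-0.95,0],"rotation": [0,0,0],"claw": 0}])

```text
clock: 2.17
tcp_pos: [0.5441, -0.2428, 0.2909]
orientation: [-3.141, -0.007, -0.0]
contact_force: [-1.6, -0.6, -0.1]
grip_width: -0.0
gripper_force: 0.0
```

Request:
drive_tool(rows=[{"offset": [0.3,-0.95,0],"rotation": [0,0,0],"claw": 0},{"offset": [0.3,-0.95,0],"rotation": [0,0,0],"claw": 0},{"offset": [0.3,-0.95,0],"rotation": [0,0,0],"claw": 0},{"offset": [0.3,-0.95,0],"rotation": [0,0,0],"claw": 0},{"offset": [0.3,-0.95,0],"rotation": [0,0,0],"claw": 0},{"offset": [0.3,-0.95,0],"rotation": [0,0,0],"claw": 0}])

```text
clock: 2.67
tcp_pos: [0.5873, -0.104, 0.291]
orientation: [3.14, -0.0, -0.001]
contact_force: [-1.1, -1.6, -0.4]
grip_width: 0.0003
gripper_force: 0.0
```

```bash
cat > b.py <<'E'
from h import *
def bearings(f,z=.007,show=True):
    P=pts(f); g=cv2.cvtColor(f['frame'],cv2.COLOR_RGB2GRAY)
    m=((f['frame'].max(2)<60)).astype(np.uint8); m=cv2.morphologyEx(m,cv2.MORPH_CLOSE,np.ones((3,3)))
    out=[]
    for cn in cv2.findContours(m,cv2.RETR_EXTERNAL,cv2.CHAIN_APPROX_NONE)[0]:
        a=cv2.contourArea(cn); (u,v),r=cv2.minEnclosingCircle(cn)
        X=ray(f,u,v,z); D=2*r/f['f']*f['z_map'][min(399,int(v)),min(639,int(u))]
        zz=np.median(P[int(v)-1:int(v)+2,int(u)-1:int(u)+2,2]) if 1<v<398 and 1<u<638 else 9
        if .008<D<.035 and a>8: print(round(u,1),round(v,1),'D',round(D,4),X.round(4),'zmap',round(zz,4))
E
python3 - <<'E'
from b import *
f=grab('wrist'); save(f,'w1.png'); bearings(f); print((-f['R'].T@f['t']).round(3))
f=grab('top'); save(f,'t1.png')
E
```

```text
175.5 257.5 D 0.0119 [0.4338 0.1238 0.007 ] zmap 0.0103
284.0 234.7 D 0.0146 [ 0.4731 -0.0487  0.007 ] zmap 0.0079
312.0 226.5 D 0.0122 [ 0.4867 -0.0918  0.007 ] zmap 0.0074
276.3 195.6 D 0.0146 [ 0.536  -0.0397  0.007 ] zmap 0.0077
26.0 120.5 D 0.0194 [0.6429 0.2957 0.007 ] zmap 0.024
[ 0.668 -0.104  0.433]
```

View pics/w1.png

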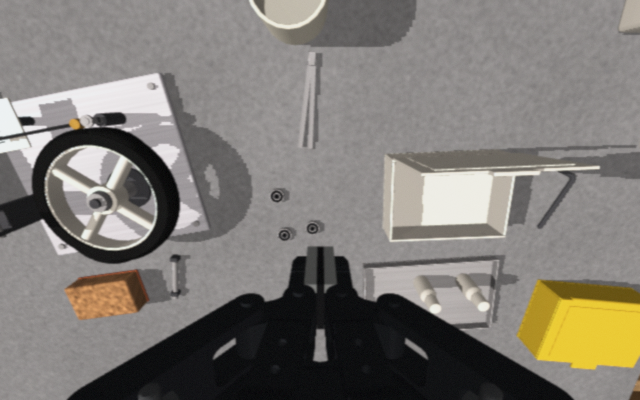

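Request:
drive_tool(rows=[{"offset": [0,-0.95,0.1],"rotation": [0,0,0],"claw": 0},{"offset": [0,-0.95,0.2],"rotation": [0,0,0],"claw": 0},{"offset": [0,-0.95,0.2],"rotation": [0,0,0],"claw": 0},{"offset": [0,-0.95,0.2],"rotation": [0,0,0],"claw": 0},{"offset": [0,-0.95,0.2],"rotation": [0,0,0],"claw": 0}])

```text
clock: 3.18
tcp_pos: [0.5864, 0.0439, 0.26]
orientation: [-3.14, -0.008, 0.003]
contact_force: [-0.3, -1.0, 0.2]
grip_width: -0.0001
gripper_force: 0.0
```

Request:
drive_tool(rows=[{"offset": [0,-0.85,0.2],"rotation": [0,0,0],"claw": 0},{"offset": [0,-0.85,0.2],"rotation": [0,0,0],"claw": 0},{"offset": [0,-0.85,0.2],"rotation": [0,0,0],"claw": 0},{"offset": [0,-0.85,0.2],"rotation": [0,0,0],"claw": 0},{"offset": [0,-0.85,0.2],"rotation": [0,0,0],"claw": 0},{"offset": [0,-0.85,0.2],"rotation": [0,0,0],"claw": 0}])

```text
clock: 3.68
tcp_pos: [0.5883, 0.1647, 0.2311]
orientation: [3.14, -0.004, -0.0]
contact_force: [0.5, -1.0, 0.0]
grip_width: 0.0001
gripper_force: 0.0
```

Run:
```python
from b import *
f=grab('wrist'); save(f,'w2.png'); print(proj(f,[.55,.167,.075]),proj(f,[.638,.167,.075]),proj(f,[.462,.167,.075]))
```

```text
[317.86406401 219.72688251] [317.43729723 134.94510708] [318.22310771 291.05474544]
```

View pics/w2.png

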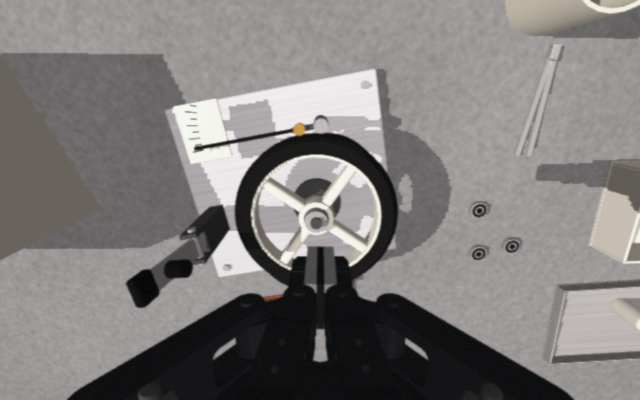

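Wrist view: the wheel is centred at (317,218) with spokes on the diagonals. The needle tip is at (196,148), at the wheel end of the scale, so it stands on its stop. The clamp is open at (145,285)-(215,220). Now I take the tyre profile and the stand's yaw.

Run:
```python
from b import *
from scipy.optimize import least_squares
f=grab('wrist'); P=pts(f); g=f['frame'].max(2).astype(np.uint8)
G=cv2.GaussianBlur(g,(0,0),.7).astype(np.float32)
z0=.075
def circ(z):
    c=np.array([.55,.167])
    A=np.radians(np.arange(-130,131,5)); 
    for it in range(3):
        X=[];
        for a in A:
            rr=np.arange(.078,.104,.0002); p=np.stack([c[0]+rr*np.cos(a),c[1]+rr*np.sin(a),0*rr+z],1)
            uv=np.array([proj(f,q) for q in p]).astype(np.float32)
            s=cv2.remap(G,uv[:,0].reshape(1,-1),uv[:,1].reshape(1,-1),cv2.INTER_LINEAR)[0]
            i=np.argmax(s>75); X.append([*p[i,:2],s[-1]])
        X=np.array(X); q=least_squares(lambda q:np.hypot(*(X[:,:2]-q[:2]).T)-q[2],[*c,.088],loss='soft_l1',f_scale=.0004).x; c=q[:2]
    return q,np.hypot(*(X[:,:2]-q[:2]).T)-q[2],np.degrees(A)
for z in [.072]:
    q,r,A=circ(z); print(z,q.round(4)); print([(int(a),round(x*1000,1)) for a,x in zip(A,r)])
# hub white: rim inner circle
# spokes: white samples on r=.045 z=.07
c=[.55,.167]; 
def ring(c,r,z):
    a=np.radians(np.arange(-110,111,1)); uv=np.array([proj(f,[c[0]+r*np.cos(t),c[1]+r*np.sin(t),z]) for t in a]).astype(np.float32)
    return np.degrees(a),cv2.remap(G,uv[:,0].reshape(1,-1),uv[:,1].reshape(1,-1),cv2.INTER_LINEAR)[0]
a,s=ring(q[:2],.045,.07); print(''.join('#' if x>195 else '.' for x in s), s.min(),s.max())
# plate
m=((P[...,2]>.008)&(P[...,2]<.017)&(g>120)).astype(np.uint8)
k,l,st,cc=cv2.connectedComponentsWithStats(m)
Q=P[m>0]; print('plate z',np.median(Q[:,2]))
# needle black pixels z.05-.07
m=(g<60)&(P[...,2]>.052)&(P[...,2]<.066)&(P[...,0]>.64)
v,u=np.nonzero(m); X=np.array([ray(f,a,b,.06) for a,b in zip(u,v)]); print('needle',len(X),X.min(0).round(3),X.max(0).round(3)); 
vx,vy,x0,y0=cv2.fitLine(X[:,:2].astype(np.float32),cv2.DIST_HUBER,0,.01,.01).ravel(); print('dir deg',np.degrees(np.arctan2(vy,vx)),x0,y0)
for n,px in dict(c1=(374,71),c2=(167,110),pin=(366,85),pin2=(227,267),piv=(321,125),tip=(196,148)).items():
    z=.012 if n[0]=='c' or n[:3]=='pin' else .06
    print(n,ray(f,*px,z).round(4),P[px[1],px[0]].round(3))
m=(P[...,2]>.085)&(P[...,1]>.25)&(P[...,0]<.6)&(P[...,0]>.4); Q=P[m]; print('clamp',Q.min(0).round(3),Q.max(0).round(3)); i=Q[:,2].argmax(); print(Q[i])
for h in np.arange(.08,.18,.01):
    s=Q[(Q[:,2]>h)&(Q[:,2]<h+.01)]; 
    if len(s): print(round(h,2),len(s),s.mean(0).round(3))
```

```text
0.072 [0.5526 0.1684 0.0863]
[(-130, np.float64(-0.1)), (-125, np.float64(0.5)), (-119, np.float64(0.7)), (-115, np.float64(-0.5)), (-110, np.float64(-0.7)), (-105, np.float64(-0.5)), (-100, np.float64(0.3)), (-95, np.float64(0.1)), (-90, np.float64(0.1)), (-85, np.float64(-0.1)), (-80, np.float64(-0.1)), (-75, np.float64(0.1)), (-70, np.float64(-0.1)), (-65, np.float64(-0.3)), (-59, np.float64(0.1)), (-55, np.float64(-1.1)), (-50, np.float64(-1.1)), (-45, np.float64(-1.7)), (-40, np.float64(-1.3)), (-35, np.float64(-0.5)), (-29, np.float64(0.5)), (-25, np.float64(1.5)), (-20, np.float64(2.1)), (-14, np.float64(2.1)), (-10, np.float64(1.7)), (-5, np.float64(0.9)), (0, np.float64(0.7)), (5, np.float64(0.5)), (10, np.float64(-0.3)), (14, np.float64(0.1)), (20, np.float64(0.3)), (25, np.float64(0.3)), (29, np.float64(0.1)), (35, np.float64(-0.3)), (40, np.float64(-0.3)), (45, np.float64(-0.9)), (50, np.float64(-0.7)), (55, np.float64(-0.7)), (59, np.float64(-0.5)), (65, np.float64(-0.5)), (70, np.float64(-0.3)), (75, np.float64(-0.5)), (80, np.float64(-0.5)), (85, np.float64(0.5)), (90,
[... 521 characters left out ...]
6 0.06 ]
dir deg -83.834335 0.6406957 0.19724883
c1 [0.7006 0.104  0.012 ] [0.701 0.104 0.01 ]
c2 [0.6604 0.3381 0.012 ] [0.66  0.339 0.01 ]
pin [0.6862 0.1122 0.012 ] [0.686 0.113 0.015]
pin2 [0.4571 0.29   0.012 ] [0.459 0.289 0.014]
piv [0.6466 0.1626 0.06  ] [0.648 0.163 0.075]
tip [0.6241 0.2913 0.06  ] [0.624 0.29  0.062]
clamp [0.508 0.28  0.085] [0.6   0.475 0.173]
[0.52595078 0.30658509 0.17253718]
0.08 393 [0.564 0.443 0.088]
0.09 1001 [0.551 0.395 0.095]
0.1 687 [0.548 0.407 0.104]
0.11 453 [0.545 0.412 0.115]
0.12 235 [0.54  0.403 0.124]
0.13 239 [0.533 0.298 0.136]
0.14 528 [0.53  0.295 0.144]
0.15 274 [0.528 0.304 0.156]
0.16 411 [0.529 0.306 0.165]
0.17 261 [0.526 0.309 0.171]
```

Request:
drive_tool(rows=[{"offset": [0,0,0],"rotation": [0,0,0.7],"claw": 0},{"offset": [0,0,0],"rotation": [0,0,0.7],"claw": 0},{"offset": [0,0,0],"rotation": [0,0,0.7],"claw": 0},{"offset": [0,0,0],"rotation": [0,0,0.7],"claw": 0},{"offset": [0,0,0],"rotation": [0,0,0.7],"claw": 0},{"offset": [0,0,0],"rotation": [0,0,0.7],"claw": 0},{"offset": [0,0,0],"rotation": [0,0,0.7],"claw": 0},{"offset": [0,0,0],"rotation": [0,0,0.7],"claw": 0},{"offset": [0,0,0],"rotation": [0,0,0.7],"claw": 0},{"offset": [0,0,0],"rotation": [0,0,0.7],"claw": 0},{"offset": [0,0,0],"rotation": [0,0,0.7],"claw": 0},{"offset": [0,0,0],"rotation": [0,0,0.7],"claw": 0},{"offset": [0,0,0],"rotation": [0,0,0.7],"claw": 0}])

```text
clock: 4.87
tcp_pos: [0.5882, 0.1651, 0.2328]
orientation: [-2.396, 2.028, -0.002]
contact_force: [0.6, -0.6, -2.7]
grip_width: 0.0002
gripper_force: 0.0
```

```bash
cat > n.py <<'E'
from h import *
H=np.array([.5495,.167]); PV=np.array([.6466,.1626])
def read(n):
    f=grab(n); G=cv2.cvtColor(f['frame'],cv2.COLOR_RGB2GRAY).astype(np.float32)
    th=np.arange(-5,16,.5); r=np.arange(.085,.12,.002); out=[]
    for t in th:
        a=np.radians(99.9-t); uv=np.array([proj(f,[PV[0]+k*np.cos(a),PV[1]+k*np.sin(a),.06]) for k in r]).astype(np.float32)
        out.append(cv2.remap(G,uv[:,0].reshape(1,-1),uv[:,1].reshape(1,-1),cv2.INTER_LINEAR).mean())
    s=np.array(out); i=s.argmin(); b=np.median(s); w=np.clip(b-8-s,0,None)*(abs(th-th[i])<2.6); return (th*w).sum()/max(w.sum(),1e-6),s.min(),b
if __name__=='__main__':
    o=get_obs(); d=o['tcp_pos'][:2]-H
    print('fingerang %.1f r %.4f z %.3f'%(np.degrees(np.arctan2(d[1],d[0])),np.hypot(*d),o['tcp_pos'][2]),'F',o['contact_force'].round(1),'needle deg, min, bg',np.round(read('scene'),2),'t',round(o['clock'],1))
E
python3 - <<'E'
from n import *
print(read('scene'),read('top')); o=get_obs(); print(o['joints'].round(2)); print(togo([.540,.2084,.12]),togo([.540,.2084,.048]))
E
```

```text
(np.float64(-0.5780638280286443), np.float32(72.69341), np.float32(206.36737)) (np.float64(0.0), np.float32(25.054579), np.float32(32.44512))
[-1.03  0.5   0.91  1.76 -0.43  1.1  -2.95]
[-0.338  0.274  0.75 ] [-0.341  0.276  1.23 ]
```

Request:
drive_tool(rows=[{"offset": [0,0,0],"rotation": [0,0,-0.175],"claw": 0},{"offset": [0,0,0],"rotation": [0,0,-0.175],"claw": 0},{"offset": [0,0,0],"rotation": [0,0,-0.175],"claw": 0},{"offset": [0,0,0],"rotation": [0,0,-0.175],"claw": 0}])

```text
clock: 5.3
tcp_pos: [0.5876, 0.1665, 0.2313]
orientation: [-2.724, 1.564, 0.002]
contact_force: [0.3, -0.0, -1.2]
grip_width: -0.0001
gripper_force: 0.0
```

Run:
```python
from n import *
o=get_obs(); print(o['joints'].round(2)); print(togo([.540,.2084,.12]),togo([.540,.2084,.048]), Ro.from_rotvec(o['orientation']).as_matrix().round(3).tolist())
# spokes from z_map top view
f=grab('scene'); P=pts(f); m=(f['frame'].min(2)>150)&(P[...,2]>.06)&(P[...,2]<.08); d=P[m][:,:2]-H; r=np.hypot(*d.T); k=(r>.03)&(r<.058); a=np.degrees(np.arctan2(d[k,1],d[k,0])); print(np.histogram(a,np.arange(-180,181,6)))
```

```text
[-0.96  0.47  0.79  1.75 -0.37  1.08 -2.65]
[-0.4    0.133  0.743] [-0.399  0.133  1.223] [[0.504, -0.863, -0.001], [-0.863, -0.504, 0.001], [-0.002, 0.0, -1.0]]
(array([ 0,  0,  0,  0,  0,  0,  0,  3, 10,  7,  8,  0,  0,  0,  0,  0,  0,
        0,  0,  0,  0,  0,  0,  4, 15, 10,  0,  0,  0,  0,  0,  0,  0,  0,
        0,  0,  0,  1, 12, 11,  4,  2,  0,  0,  0,  0,  0,  0,  0,  0,  0,
        0,  2,  3,  2,  0,  0,  0,  0,  0]), array([-180, -174, -168, -162, -156, -150, -144, -138, -132, -126, -120,
       -114, -108, -102,  -96,  -90,  -84,  -78,  -72,  -66,  -60,  -54,
        -48,  -42,  -36,  -30,  -24,  -18,  -12,   -6,    0,    6,   12,
         18,   24,   30,   36,   42,   48,   54,   60,   66,   72,   78,
         84,   90,   96,  102,  108,  114,  120,  126,  132,  138,  144,
        150,  156,  162,  168,  174,  180]))
```

Request:
drive_tool(rows=[{"offset": [-0.4,0.133,0],"rotation": [0,0,0],"claw": 0},{"offset": [-0.4,0.133,0.2],"rotation": [0,0,0],"claw": 0},{"offset": [-0.4,0.133,0.4],"rotation": [0,0,0],"claw": 0},{"offset": [-0.4,0.133,0.6],"rotation": [0,0,0],"claw": 0},{"offset": [-0.4,0.133,0.7],"rotation": [0,0,0],"claw": 0},{"offset": [-0.4,0.133,0.7],"rotation": [0,0,0],"claw": 0}])

```text
clock: 5.85
tcp_pos: [0.5376, 0.2087, 0.1228]
orientation: [2.715, -1.571, -0.007]
contact_force: [0.2, 0.2, 0.8]
grip_width: 0.0005
gripper_force: 0.0
```

Run:
```python
from n import *
print(togo([.540,.2084,.048])); f=grab('wrist'); save(f,'w3.png'); f=grab('scene'); save(f,'s3.png',4,(355,100,485,240))
# table of circle shifts, 12 deg substeps of 4deg
R=Ro.from_rotvec(get_obs()['orientation']); 
def w(p): p=np.radians(p); return R.inv().apply(.0425*np.array([np.cos(p),np.sin(p),0]))/.15
for p in range(102,102+372,18): print(p,[(w(p+s)-w(p))[:2].round(3).tolist() for s in (9,18)])
```

```text
[ 0.01  -0.016  0.498]
102 [[-0.01, 0.043], [-0.014, 0.088]]
120 [[0.004, 0.044], [0.014, 0.088]]
138 [[0.017, 0.041], [0.04, 0.079]]
156 [[0.029, 0.034], [0.063, 0.063]]
174 [[0.038, 0.023], [0.079, 0.04]]
192 [[0.043, 0.01], [0.088, 0.014]]
210 [[0.044, -0.004], [0.088, -0.014]]
228 [[0.041, -0.017], [0.079, -0.04]]
246 [[0.034, -0.029], [0.063, -0.063]]
264 [[0.023, -0.038], [0.04, -0.079]]
282 [[0.01, -0.043], [0.014, -0.088]]
300 [[-0.004, -0.044], [-0.014, -0.088]]
318 [[-0.017, -0.041], [-0.04, -0.079]]
336 [[-0.029, -0.034], [-0.063, -0.063]]
354 [[-0.038, -0.023], [-0.079, -0.04]]
372 [[-0.043, -0.01], [-0.088, -0.014]]
390 [[-0.044, 0.004], [-0.088, 0.014]]
408 [[-0.041, 0.017], [-0.079, 0.04]]
426 [[-0.034, 0.029], [-0.063, 0.063]]
444 [[-0.023, 0.038], [-0.04, 0.079]]
462 [[-0.01, 0.043], [-0.014, 0.088]]
```

View pics/s3.png

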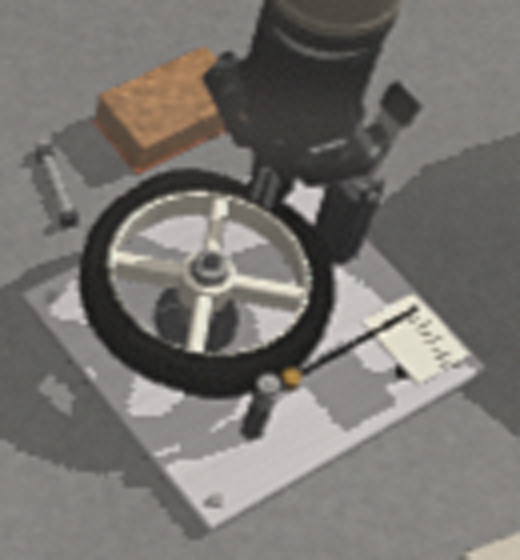

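Run:
```python
from n import *
o=get_obs(); R=Ro.from_rotvec(o['orientation'])
for n in ['scene','top']:
    f=grab(n); P=pts(f).reshape(-1,3); q=R.inv().apply(P-o['tcp_pos'])
    for h in np.arange(0,.16,.01):
        s=q[(-q[:,2]>h)&(-q[:,2]<h+.01)&(abs(q[:,0])<.09)&(abs(q[:,1])<.11)&(P[:,2]>.12)]
        if len(s)>2: print(n,h.round(2),len(s),s.min(0)[:2].round(3),s.max(0)[:2].round(3))
    c=P[(P[:,2]>.085)&(P[:,2]<.19)&(P[:,1]>.255)&(P[:,1]<.36)&(P[:,0]>.47)&(P[:,0]<.58)]
    print('clamp',c.min(0),c.max(0))
    for h in np.arange(.08,.18,.02):
        s=c[(c[:,2]>h)&(c[:,2]<h+.02)]; 
        if len(s): print(h.round(2),len(s),s.min(0).round(3),s.max(0).round(3))
```

```text
scene 0.0 7 [-0.084 -0.041] [0.013 0.003]
scene 0.01 53 [-0.09  -0.045] [0.013 0.013]
scene 0.02 42 [-0.09  -0.047] [0.013 0.01 ]
scene 0.03 40 [-0.09  -0.049] [0.013 0.011]
scene 0.04 52 [-0.089 -0.049] [0.014 0.024]
scene 0.05 110 [-0.011 -0.039] [0.015 0.039]
scene 0.06 63 [-0.011 -0.044] [0.017 0.043]
scene 0.07 92 [-0.005 -0.054] [0.019 0.052]
scene 0.08 117 [-0.014 -0.062] [0.019 0.061]
scene 0.09 149 [-0.011 -0.063] [0.02 0.06]
scene 0.1 100 [-0.006 -0.052] [0.021 0.055]
scene 0.11 39 [-0.006 -0.042] [0.014 0.042]
scene 0.12 14 [-0.002 -0.039] [ 0.031 -0.017]
scene 0.13 77 [-0.006 -0.038] [0.039 0.033]
scene 0.14 90 [-0.007 -0.039] [0.038 0.033]
scene 0.15 90 [-0.005 -0.038] [0.04  0.031]
clamp [0.51472441 0.28752077 0.08501348] [0.54912173 0.31505175 0.17556439]
0.08 35 [0.529 0.288 0.085] [0.549 0.304 0.1  ]
0.1 16 [0.536 0.29  0.1  ] [0.547 0.304 0.119]
0.12 6 [0.517 0.299 0.123] [0.538 0.309 0.14 ]
0.14 55 [0.517 0.289 0.14 ] [0.538 0.31  0.16 ]
0.16 53 [0.515 0.301 0.161] [0.539 0.315 0.176]
top 0.0 5 [ 0.007 -0.002] [0.011 0.011]
top 0.01 7 [ 0.006 -0.004] [0.011 0.013]
top 0.02 6 [ 0.005 -0.   ] [0.011 0.015]
top 0.04 4 [0.006 0.009] [0.013 0.02 ]
top 0.05 22 [0.002 0.016] [0.014 0.041]
top 0.06 11 [0.007 0.017] [0.012 0.045]
top 0.07 16 [ 0.004 -0.052] [0.017 0.056]
top 0.08 43 [-0.013 -0.058] [0.017 0.063]
top 0.09 58 [-0.012 -0.055] [0.013 0.063]
top 0.1 29 [-0.008  0.034] [0.011 0.051]
top 0.11 20 [-0.01   0.035] [0.011 0.042]
top 0.12 9 [-0.008  0.036] [0.015 0.039]
top 0.13 36 [-0.01  -0.011] [0.037 0.039]
top 0.14 41 [-0.014 -0.016] [0.037 0.039]
top 0.15 44 [-0.021 -0.017] [0.037 0.039]Traceback (most recent call last):
  File "<stdin>", line 9, in <module>
    return umr_minimum(a, axis, None, out, keepdims, initial, where)
ValueError: zero-size array to reduction operation minimum which has no identity
```

Request:
drive_tool(rows=[{"offset": [0.01,-0.016,0.1],"rotation": [0,0,0],"claw": 0},{"offset": [0.01,-0.016,0.2],"rotation": [0,0,0],"claw": 0},{"offset": [0.01,-0.016,0.3],"rotation": [0,0,0],"claw": 0},{"offset": [0.01,-0.016,0.4],"rotation": [0,0,0],"claw": 0},{"offset": [0.01,-0.016,0.5],"rotation": [0,0,0],"claw": 0},{"offset": [0.01,-0.016,0.5],"rotation": [0,0,0],"claw": 0}])

```text
clock: 6.55
tcp_pos: [0.5417, 0.2095, 0.0491]
orientation: [2.719, -1.569, -0.003]
contact_force: [-0.5, 0.4, 1.1]
grip_width: -0.0002
gripper_force: 0.0
```

```bash
python3 n.py
```

```text
fingerang 100.4 r 0.0432 z 0.049 F [-0.5  0.4  1.1] needle deg, min, bg [ -0.58  72.2  206.6 ] t 6.5
```

Request:
drive_tool(rows=[{"offset": [-0.01,0.043,0],"rotation": [0,0,0],"claw": 0},{"offset": [-0.01,0.043,0],"rotation": [0,0,0],"claw": 0},{"offset": [-0.014,0.088,0],"rotation": [0,0,0],"claw": 0},{"offset": [-0.014,0.088,0],"rotation": [0,0,0],"claw": 0}])

```text
clock: 6.93
tcp_pos: [0.53, 0.2046, 0.052]
orientation: [-2.72, 1.571, 0.0]
contact_force: [0.2, -0.3, -0.5]
grip_width: 0.0002
gripper_force: 0.0
```

```bash
python3 n.py
```

```text
fingerang 117.4 r 0.0424 z 0.052 F [ 0.2 -0.3 -0.5] needle deg, min, bg [ -0.57  72.36 206.63] t 6.9
```

Request:
drive_tool(rows=[{"offset": [0.004,0.044,0],"rotation": [0,0,0],"claw": 0},{"offset": [0.004,0.044,0],"rotation": [0,0,0],"claw": 0},{"offset": [0.014,0.088,0],"rotation": [0,0,0],"claw": 0},{"offset": [0.014,0.088,0],"rotation": [0,0,0],"claw": 0}])

```text
clock: 7.32
tcp_pos: [0.5191, 0.1956, 0.0512]
orientation: [2.72, -1.571, -0.002]
contact_force: [-0.3, -0.7, -0.2]
grip_width: 0.0005
gripper_force: 0.0
```

```bash
python3 n.py
```

```text
fingerang 136.7 r 0.0417 z 0.051 F [-0.3 -0.7 -0.2] needle deg, min, bg [  2.61  81.7  207.21] t 7.3
```

The needle reading works and is already rising at a finger angle of 137°. I carry on round.

Request:
drive_tool(rows=[{"offset": [0.017,0.041,0],"rotation": [0,0,0],"claw": 0},{"offset": [0.017,0.041,0],"rotation": [0,0,0],"claw": 0},{"offset": [0.017,0.041,0],"rotation": [0,0,0],"claw": 0}])

```text
clock: 7.62
tcp_pos: [0.5152, 0.1904, 0.051]
orientation: [2.719, -1.571, -0.002]
contact_force: [0.0, -0.9, 0.5]
grip_width: -0.0001
gripper_force: 0.0
```

```bash
python3 n.py
```

```text
fingerang 145.7 r 0.0415 z 0.051 F [ 0.  -0.9  0.5] needle deg, min, bg [  3.58  66.36 207.61] t 7.6
```

Request:
drive_tool(rows=[{"offset": [0.023,0.038,0],"rotation": [0,0,0],"claw": 0},{"offset": [0.023,0.038,0],"rotation": [0,0,0],"claw": 0},{"offset": [0.023,0.038,0],"rotation": [0,0,0],"claw": 0}])

```text
clock: 7.92
tcp_pos: [0.5123, 0.1846, 0.0511]
orientation: [2.719, -1.571, -0.001]
contact_force: [0.8, -0.0, -0.3]
grip_width: -0.0001
gripper_force: 0.0
```

```bash
python3 n.py
```

```text
fingerang 154.7 r 0.0412 z 0.051 F [ 0.8 -0.  -0.3] needle deg, min, bg [  1.85  83.49 206.94] t 7.9
```

Request:
drive_tool(rows=[{"offset": [0.029,0.034,0],"rotation": [0,0,0],"claw": 0},{"offset": [0.029,0.034,0],"rotation": [0,0,0],"claw": 0},{"offset": [0.029,0.034,0],"rotation": [0,0,0],"claw": 0}])

```text
clock: 8.22
tcp_pos: [0.5102, 0.1782, 0.0511]
orientation: [2.719, -1.571, -0.001]
contact_force: [0.2, -0.5, 0.5]
grip_width: -0.0001
gripper_force: 0.0
```

```bash
python3 n.py
```

```text
fingerang 164.1 r 0.0409 z 0.051 F [ 0.2 -0.5  0.5] needle deg, min, bg [ -0.57  72.46 206.49] t 8.2
```

Request:
drive_tool(rows=[{"offset": [0.034,0.029,0],"rotation": [0,0,0],"claw": 0},{"offset": [0.034,0.029,0],"rotation": [0,0,0],"claw": 0},{"offset": [0.034,0.029,0],"rotation": [0,0,0],"claw": 0}])

```text
clock: 8.52
tcp_pos: [0.5091, 0.1716, 0.0511]
orientation: [2.719, -1.571, -0.001]
contact_force: [-0.3, -0.1, -0.8]
grip_width: -0.0001
gripper_force: 0.0
```

```bash
python3 n.py
```

```text
fingerang 173.5 r 0.0407 z 0.051 F [-0.3 -0.1 -0.8] needle deg, min, bg [ -0.57  72.59 206.42] t 8.5
```

Request:
drive_tool(rows=[{"offset": [0.038,0.023,0],"rotation": [0,0,0],"claw": 0},{"offset": [0.038,0.023,0],"rotation": [0,0,0],"claw": 0},{"offset": [0.079,0.04,0],"rotation": [0,0,0],"claw": 0},{"offset": [0.079,0.04,0],"rotation": [0,0,0],"claw": 0}])

```text
clock: 8.9
tcp_pos: [0.5102, 0.1578, 0.0513]
orientation: [2.719, -1.572, -0.0]
contact_force: [-0.1, -1.0, -0.4]
grip_width: -0.0001
gripper_force: 0.0
```

```bash
python3 n.py
```

```text
fingerang -166.9 r 0.0404 z 0.051 F [-0.1 -1.  -0.4] needle deg, min, bg [ -0.57  72.53 206.54] t 8.9
```

Request:
drive_tool(rows=[{"offset": [0.043,0.01,0],"rotation": [0,0,0],"claw": 0},{"offset": [0.043,0.01,0],"rotation": [0,0,0],"claw": 0},{"offset": [0.088,0.014,0],"rotation": [0,0,0],"claw": 0},{"offset": [0.088,0.014,0],"rotation": [0,0,0],"claw": 0}])

```text
clock: 9.28
tcp_pos: [0.5153, 0.1453, 0.0512]
orientation: [2.719, -1.572, 0.001]
contact_force: [-0.2, -0.6, -0.5]
grip_width: 0.0001
gripper_force: 0.0
```

```bash
python3 n.py
```

```text
fingerang -147.6 r 0.0405 z 0.051 F [-0.2 -0.6 -0.5] needle deg, min, bg [ -0.58  72.41 206.63] t 9.3
```

Request:
drive_tool(rows=[{"offset": [0.044,-0.004,0],"rotation": [0,0,0],"claw": 0},{"offset": [0.044,-0.004,0],"rotation": [0,0,0],"claw": 0},{"offset": [0.088,-0.014,0],"rotation": [0,0,0],"claw": 0},{"offset": [0.088,-0.014,0],"rotation": [0,0,0],"claw": 0}])

```text
clock: 9.67
tcp_pos: [0.5241, 0.1352, 0.0513]
orientation: [2.72, -1.571, 0.001]
contact_force: [0.3, -0.4, -0.0]
grip_width: 0.0
gripper_force: 0.0
```

```bash
python3 n.py
```

```text
fingerang -128.6 r 0.0407 z 0.051 F [ 0.3 -0.4 -0. ] needle deg, min, bg [ -0.58  72.39 206.76] t 9.7
```

The first bump, near 146°, reaches about 4.2° (1.8 mm), so it is the lesser one. On we go.

Request:
drive_tool(rows=[{"offset": [0.041,-0.017,0],"rotation": [0,0,0],"claw": 0},{"offset": [0.041,-0.017,0],"rotation": [0,0,0],"claw": 0},{"offset": [0.079,-0.04,0],"rotation": [0,0,0],"claw": 0},{"offset": [0.079,-0.04,0],"rotation": [0,0,0],"claw": 0}])

```text
clock: 10.05
tcp_pos: [0.5356, 0.1282, 0.0513]
orientation: [2.72, -1.571, 0.002]
contact_force: [1.2, 0.3, -0.5]
grip_width: -0.0001
gripper_force: 0.0
```

```bash
python3 n.py
```

```text
fingerang -109.7 r 0.0412 z 0.051 F [ 1.2  0.3 -0.5] needle deg, min, bg [ -0.57  72.5  206.94] t 10.1
```

Request:
drive_tool(rows=[{"offset": [0.034,-0.029,0],"rotation": [0,0,0],"claw": 0},{"offset": [0.034,-0.029,0],"rotation": [0,0,0],"claw": 0},{"offset": [0.063,-0.063,0],"rotation": [0,0,0],"claw": 0},{"offset": [0.063,-0.063,0],"rotation": [0,0,0],"claw": 0}])

```text
clock: 10.43
tcp_pos: [0.5487, 0.1253, 0.0513]
orientation: [-2.72, 1.571, -0.002]
contact_force: [0.9, -0.2, 0.5]
grip_width: 0.0003
gripper_force: 0.0
```

```bash
python3 n.py
```

```text
fingerang -91.1 r 0.0417 z 0.051 F [ 0.9 -0.2  0.5] needle deg, min, bg [ -0.58  72.98 207.12] t 10.4
```

Request:
drive_tool(rows=[{"offset": [0.023,-0.038,0],"rotation": [0,0,0],"claw": 0},{"offset": [0.023,-0.038,0],"rotation": [0,0,0],"claw": 0},{"offset": [0.04,-0.079,0],"rotation": [0,0,0],"claw": 0},{"offset": [0.04,-0.079,0],"rotation": [0,0,0],"claw": 0}])

```text
clock: 10.82
tcp_pos: [0.5618, 0.1266, 0.0513]
orientation: [-2.721, 1.57, -0.001]
contact_force: [0.3, -0.5, -0.1]
grip_width: 0.0
gripper_force: 0.0
```

```bash
python3 n.py
```

```text
fingerang -73.1 r 0.0423 z 0.051 F [ 0.3 -0.5 -0.1] needle deg, min, bg [ -0.58  72.44 207.13] t 10.8
```

Request:
drive_tool(rows=[{"offset": [0.01,-0.043,0],"rotation": [0,0,0],"claw": 0},{"offset": [0.01,-0.043,0],"rotation": [0,0,0],"claw": 0},{"offset": [0.014,-0.088,0],"rotation": [0,0,0],"claw": 0},{"offset": [0.014,-0.088,0],"rotation": [0,0,0],"claw": 0}])

```text
clock: 11.2
tcp_pos: [0.5741, 0.1317, 0.0512]
orientation: [-2.721, 1.57, -0.001]
contact_force: [0.2, 0.4, 0.2]
grip_width: -0.0
gripper_force: 0.0
```

```bash
python3 n.py
```

```text
fingerang -55.1 r 0.0430 z 0.051 F [0.2 0.4 0.2] needle deg, min, bg [  3.39  76.57 208.18] t 11.2
```

Request:
drive_tool(rows=[{"offset": [-0.004,-0.044,0],"rotation": [0,0,0],"claw": 0},{"offset": [-0.004,-0.044,0],"rotation": [0,0,0],"claw": 0},{"offset": [-0.014,-0.088,0],"rotation": [0,0,0],"claw": 0},{"offset": [-0.014,-0.088,0],"rotation": [0,0,0],"claw": 0}])

```text
clock: 11.58
tcp_pos: [0.5842, 0.1404, 0.0511]
orientation: [-2.721, 1.57, -0.0]
contact_force: [0.5, 1.2, -0.1]
grip_width: -0.0001
gripper_force: 0.0
```

```bash
python3 n.py
```

```text
fingerang -37.5 r 0.0437 z 0.051 F [ 0.5  1.2 -0.1] needle deg, min, bg [  7.41  69.65 208.9 ] t 11.6
```

Request:
drive_tool(rows=[{"offset": [-0.017,-0.041,0],"rotation": [0,0,0],"claw": 0},{"offset": [-0.017,-0.041,0],"rotation": [0,0,0],"claw": 0},{"offset": [-0.04,-0.079,0],"rotation": [0,0,0],"claw": 0},{"offset": [-0.04,-0.079,0],"rotation": [0,0,0],"claw": 0}])

```text
clock: 11.97
tcp_pos: [0.5914, 0.1522, 0.0512]
orientation: [-2.721, 1.569, -0.0]
contact_force: [0.2, 1.0, -0.8]
grip_width: 0.0001
gripper_force: 0.0
```

```bash
python3 n.py
```

```text
fingerang -19.5 r 0.0444 z 0.051 F [ 0.2  1.  -0.8] needle deg, min, bg [  4.89  69.07 209.19] t 12.0
```

Request:
drive_tool(rows=[{"offset": [-0.029,-0.034,0],"rotation": [0,0,0],"claw": 0},{"offset": [-0.029,-0.034,0],"rotation": [0,0,0],"claw": 0},{"offset": [-0.063,-0.063,0],"rotation": [0,0,0],"claw": 0},{"offset": [-0.063,-0.063,0],"rotation": [0,0,0],"claw": 0}])

```text
clock: 12.35
tcp_pos: [0.5944, 0.1653, 0.0511]
orientation: [-2.721, 1.568, 0.001]
contact_force: [-0.3, 0.7, -0.8]
grip_width: -0.0001
gripper_force: 0.0
```

```bash
python3 n.py; python3 -c "
from h import *;print(get_obs()['joints'].round(2))"
```

```text
fingerang -2.1 r 0.0449 z 0.051 F [-0.3  0.7 -0.8] needle deg, min, bg [ -0.57  72.91 207.87] t 12.3
[-0.82  0.69  0.62  1.86 -0.56  0.77 -2.5 ]
```

The high spot is near a finger angle of -34°, at 8° of needle or more. I now finish the full round in the same direction and come back to it.

```bash
cat > rows.py <<'E'
from n import *
import sys
# chained calls: from current pose along circle to listed angles
def plan(a0,a1,step,per,R,p0,r=.0425):
    w=lambda a:np.array([H[0]+r*np.cos(np.radians(a)),H[1]+r*np.sin(np.radians(a)),p0[2]])
    A=np.arange(a0+step,a1+.1,step); prev=p0
    for i in range(0,len(A),per):
        seg=A[i:i+per]; print('to',seg[-1],' '.join('[%g,%g]'%tuple((R.inv().apply(w(a)-prev)/.15)[:2].round(3)) for a in seg)); prev=w(seg[-1])
o=get_obs(); a=[float(x) for x in sys.argv[1:]]
plan(a[0],a[1],a[2],int(a[3]),Ro.from_rotvec(o['orientation']),o['tcp_pos'])
E
python3 rows.py -2 308 10 11
```

```text
to 108.0 [-0.055,-0.011] [-0.102,-0.025] [-0.151,-0.031] [-0.201,-0.029] [-0.249,-0.018] [-0.294,0.001] [-0.336,0.028] [-0.372,0.062] [-0.402,0.101] [-0.424,0.145] [-0.439,0.193]
to 218.0 [-0.006,0.049] [-0.004,0.098] [0.007,0.146] [0.027,0.192] [0.054,0.233] [0.087,0.27] [0.127,0.299] [0.17,0.322] [0.218,0.336] [0.267,0.342] [0.316,0.34]
to 308.0 [0.048,-0.011] [0.094,-0.03] [0.135,-0.057] [0.171,-0.091] [0.201,-0.13] [0.224,-0.174] [0.238,-0.221] [0.244,-0.27] [0.242,-0.32]
```

Request:
drive_tool(rows=[{"offset": [-0.055,-0.011,0],"claw": 0},{"offset": [-0.055,-0.011,0],"claw": 0},{"offset": [-0.102,-0.025,0],"claw": 0},{"offset": [-0.102,-0.025,0],"claw": 0},{"offset": [-0.151,-0.031,0],"claw": 0},{"offset": [-0.151,-0.031,0],"claw": 0},{"offset": [-0.201,-0.029,0],"claw": 0},{"offset": [-0.201,-0.029,0],"claw": 0},{"offset": [-0.249,-0.018,0],"claw": 0},{"offset": [-0.249,-0.018,0],"claw": 0},{"offset": [-0.294,0.001,0],"claw": 0},{"offset": [-0.294,0.001,0],"claw": 0},{"offset": [-0.336,0.028,0],"claw": 0},{"offset": [-0.372,0.062,0],"claw": 0},{"offset": [-0.372,0.062,0],"claw": 0},{"offset": [-0.402,0.101,0],"claw": 0},{"offset": [-0.424,0.145,0],"claw": 0},{"offset": [-0.424,0.145,0],"claw": 0},{"offset": [-0.439,0.193,0],"claw": 0},{"offset": [-0.439,0.193,0],"claw": 0}])

```text
validation failed for argument at $.ro...
```

```bash
python3 n.py
```

```text
fingerang -2.6 r 0.0449 z 0.051 F [-0.1 -0.1  0.1] needle deg, min, bg [ -0.58  73.47 207.96] t 12.4
```

Rotation has to be given in every row.

Request:
drive_tool(rows=[{"offset": [-0.055,-0.011,0],"rotation": [0,0,0],"claw": 0},{"offset": [-0.055,-0.011,0],"rotation": [0,0,0],"claw": 0},{"offset": [-0.102,-0.025,0],"rotation": [0,0,0],"claw": 0},{"offset": [-0.102,-0.025,0],"rotation": [0,0,0],"claw": 0},{"offset": [-0.151,-0.031,0],"rotation": [0,0,0],"claw": 0},{"offset": [-0.151,-0.031,0],"rotation": [0,0,0],"claw": 0},{"offset": [-0.201,-0.029,0],"rotation": [0,0,0],"claw": 0},{"offset": [-0.201,-0.029,0],"rotation": [0,0,0],"claw": 0},{"offset": [-0.249,-0.018,0],"rotation": [0,0,0],"claw": 0},{"offset": [-0.249,-0.018,0],"rotation": [0,0,0],"claw": 0},{"offset": [-0.294,0.001,0],"rotation": [0,0,0],"claw": 0},{"offset": [-0.294,0.001,0],"rotation": [0,0,0],"claw": 0},{"offset": [-0.336,0.028,0],"rotation": [0,0,0],"claw": 0},{"offset": [-0.336,0.028,0],"rotation": [0,0,0],"claw": 0},{"offset": [-0.372,0.062,0],"rotation": [0,0,0],"claw": 0},{"offset": [-0.372,0.062,0],"rotation": [0,0,0],"claw": 0}])

```text
clock: 13.78
tcp_pos: [0.5565, 0.208, 0.0509]
orientation: [2.721, -1.569, -0.004]
contact_force: [-0.6, 0.1, -0.1]
grip_width: 0.0001
gripper_force: 0.0
```

```bash
python3 n.py; python3 rows.py 78 178 10 10
```

```text
fingerang 80.2 r 0.0416 z 0.051 F [-0.6  0.1 -0.1] needle deg, min, bg [ -0.57  72.83 206.83] t 13.8
to 178.0 [-0.029,0.028] [-0.051,0.072] [-0.066,0.119] [-0.072,0.168] [-0.069,0.218] [-0.058,0.266] [-0.039,0.311] [-0.012,0.353] [0.022,0.389] [0.061,0.419]
```

Request:
drive_tool(rows=[{"offset": [-0.029,0.028,0],"rotation": [0,0,0],"claw": 0},{"offset": [-0.029,0.028,0],"rotation": [0,0,0],"claw": 0},{"offset": [-0.051,0.072,0],"rotation": [0,0,0],"claw": 0},{"offset": [-0.051,0.072,0],"rotation": [0,0,0],"claw": 0},{"offset": [-0.066,0.119,0],"rotation": [0,0,0],"claw": 0},{"offset": [-0.066,0.119,0],"rotation": [0,0,0],"claw": 0},{"offset": [-0.072,0.168,0],"rotation": [0,0,0],"claw": 0},{"offset": [-0.072,0.168,0],"rotation": [0,0,0],"claw": 0},{"offset": [-0.069,0.218,0],"rotation": [0,0,0],"claw": 0},{"offset": [-0.069,0.218,0],"rotation": [0,0,0],"claw": 0},{"offset": [-0.058,0.266,0],"rotation": [0,0,0],"claw": 0},{"offset": [-0.058,0.266,0],"rotation": [0,0,0],"claw": 0},{"offset": [-0.039,0.311,0],"rotation": [0,0,0],"claw": 0},{"offset": [-0.039,0.311,0],"rotation": [0,0,0],"claw": 0},{"offset": [-0.012,0.353,0],"rotation": [0,0,0],"claw": 0},{"offset": [-0.012,0.353,0],"rotation": [0,0,0],"claw": 0},{"offset": [0.022,0.389,0],"rotation": [0,0,0],"claw": 0},{"offset": [0.022,0.389,0],"rotation": [0,0,0],"claw": 0},{"offset": [0.061,0.419,0],"rotation": [0,0,0],"claw": 0},{"offset": [0.061,0.419,0],"rotation": [0,0,0],"claw": 0}])

```text
clock: 15.5
tcp_pos: [0.5079, 0.1661, 0.0511]
orientation: [2.718, -1.572, -0.001]
contact_force: [0.7, -0.3, 0.5]
grip_width: 0.0003
gripper_force: 0.0
```

```bash
python3 n.py; python3 rows.py 178 318 10 10
```

```text
fingerang -178.7 r 0.0416 z 0.051 F [ 0.7 -0.3  0.5] needle deg, min, bg [ -0.58  72.44 206.43] t 15.5
to 278.0 [0.03,0.021] [0.077,0.036] [0.126,0.042] [0.175,0.039] [0.223,0.028] [0.269,0.008] [0.31,-0.019] [0.346,-0.052] [0.376,-0.092] [0.398,-0.136]
to 318.0 [0.014,-0.047] [0.02,-0.096] [0.018,-0.146] [0.007,-0.194]
```

Request:
drive_tool(rows=[{"offset": [0.03,0.021,0],"rotation": [0,0,0],"claw": 0},{"offset": [0.03,0.021,0],"rotation": [0,0,0],"claw": 0},{"offset": [0.077,0.036,0],"rotation": [0,0,0],"claw": 0},{"offset": [0.077,0.036,0],"rotation": [0,0,0],"claw": 0},{"offset": [0.126,0.042,0],"rotation": [0,0,0],"claw": 0},{"offset": [0.126,0.042,0],"rotation": [0,0,0],"claw": 0},{"offset": [0.175,0.039,0],"rotation": [0,0,0],"claw": 0},{"offset": [0.175,0.039,0],"rotation": [0,0,0],"claw": 0},{"offset": [0.223,0.028,0],"rotation": [0,0,0],"claw": 0},{"offset": [0.223,0.028,0],"rotation": [0,0,0],"claw": 0},{"offset": [0.269,0.008,0],"rotation": [0,0,0],"claw": 0},{"offset": [0.269,0.008,0],"rotation": [0,0,0],"claw": 0},{"offset": [0.31,-0.019,0],"rotation": [0,0,0],"claw": 0},{"offset": [0.31,-0.019,0],"rotation": [0,0,0],"claw": 0},{"offset": [0.346,-0.052,0],"rotation": [0,0,0],"claw": 0},{"offset": [0.346,-0.052,0],"rotation": [0,0,0],"claw": 0},{"offset": [0.376,-0.092,0],"rotation": [0,0,0],"claw": 0},{"offset": [0.376,-0.092,0],"rotation": [0,0,0],"claw": 0},{"offset": [0.398,-0.136,0],"rotation": [0,0,0],"claw": 0},{"offset": [0.398,-0.136,0],"rotation": [0,0,0],"claw": 0}])

```text
clock: 17.22
tcp_pos: [0.5572, 0.1265, 0.0513]
orientation: [-2.721, 1.57, -0.001]
contact_force: [-0.3, 0.1, -0.7]
grip_width: 0.0002
gripper_force: 0.0
```

Request:
drive_tool(rows=[{"offset": [0.014,-0.047,0],"rotation": [0,0,0],"claw": 0},{"offset": [0.014,-0.047,0],"rotation": [0,0,0],"claw": 0},{"offset": [0.02,-0.096,0],"rotation": [0,0,0],"claw": 0},{"offset": [0.02,-0.096,0],"rotation": [0,0,0],"claw": 0},{"offset": [0.018,-0.146,0],"rotation": [0,0,0],"claw": 0},{"offset": [0.018,-0.146,0],"rotation": [0,0,0],"claw": 0}])

```text
clock: 17.72
tcp_pos: [0.5771, 0.1357, 0.0511]
orientation: [-2.721, 1.57, -0.0]
contact_force: [0.1, 0.3, -0.2]
grip_width: -0.0002
gripper_force: 0.0
```

```bash
python3 n.py; python3 rows.py 308 330 3 1
```

```text
fingerang -48.6 r 0.0417 z 0.051 F [ 0.1  0.3 -0.2] needle deg, min, bg [  5.34  74.77 208.94] t 17.7
to 311.0 [0.005,0]
to 314.0 [-0.003,-0.014]
to 317.0 [-0.004,-0.014]
to 320.0 [-0.005,-0.014]
to 323.0 [-0.005,-0.014]
to 326.0 [-0.006,-0.014]
to 329.0 [-0.007,-0.013]
```

Request:
drive_tool(rows=[{"offset": [-0.006,-0.028,0],"rotation": [0,0,0],"claw": 0},{"offset": [-0.011,-0.042,0],"rotation": [0,0,0],"claw": 0},{"offset": [-0.011,-0.042,0],"rotation": [0,0,0],"claw": 0}])

```text
clock: 18.02
tcp_pos: [0.5812, 0.1401, 0.0511]
orientation: [-2.721, 1.57, 0.0]
contact_force: [-0.1, 0.4, 0.1]
grip_width: -0.0002
gripper_force: 0.1
```

```bash
python3 n.py
```

```text
fingerang -40.4 r 0.0416 z 0.051 F [-0.1  0.4  0.1] needle deg, min, bg [  5.5   68.13 209.22] t 18.0
```

Request:
drive_tool(rows=[{"offset": [-0.006,-0.014,0],"rotation": [0,0,0],"claw": 0},{"offset": [-0.006,-0.014,0],"rotation": [0,0,0],"claw": 0}])

```text
clock: 18.23
tcp_pos: [0.5823, 0.1417, 0.0512]
orientation: [2.721, -1.57, -0.0]
contact_force: [-0.5, 0.0, 0.3]
grip_width: 0.0003
gripper_force: 0.3
```

```bash
python3 n.py
```

```text
fingerang -37.6 r 0.0415 z 0.051 F [-0.5  0.   0.3] needle deg, min, bg [  8.13  68.76 208.28] t 18.2
```

Request:
drive_tool(rows=[{"offset": [-0.006,-0.013,0],"rotation": [0,0,0],"claw": 0},{"offset": [-0.006,-0.013,0],"rotation": [0,0,0],"claw": 0}])

```text
clock: 18.45
tcp_pos: [0.5833, 0.1433, 0.0511]
orientation: [2.72, -1.57, -0.001]
contact_force: [-1.4, -0.8, 1.0]
grip_width: 0.0003
gripper_force: 0.8
```

```bash
python3 n.py
```

```text
fingerang -35.0 r 0.0413 z 0.051 F [-1.4 -0.8  1. ] needle deg, min, bg [  8.29  70.14 208.34] t 18.4
```

Run:
```python
from n import *
f=grab('scene'); save(f,'s4.png',6,(385,150,485,220))
G=cv2.cvtColor(f['frame'],cv2.COLOR_RGB2GRAY).astype(np.float32)
for lo,hi in [(.03,.06),(.06,.09),(.085,.12)]:
    th=np.arange(-3,14,1.); s=[]
    for t in th:
        a=np.radians(99.9-t); uv=np.array([proj(f,[PV[0]+k*np.cos(a),PV[1]+k*np.sin(a),.06]) for k in np.arange(lo,hi,.002)]).astype(np.float32)
        s.append(int(cv2.remap(G,uv[:,0].reshape(1,-1),uv[:,1].reshape(1,-1),cv2.INTER_LINEAR).mean()))
    print(lo,s)
```

```text
0.03 [120, 126, 130, 132, 130, 124, 114, 100, 84, 70, 62, 62, 70, 83, 98, 113, 125]
0.06 [169, 169, 169, 168, 166, 166, 166, 161, 142, 108, 76, 63, 79, 115, 149, 167, 171]
0.085 [209, 209, 208, 207, 207, 207, 210, 211, 205, 175, 113, 69, 85, 139, 183, 206, 211]
```

View pics/s4.png

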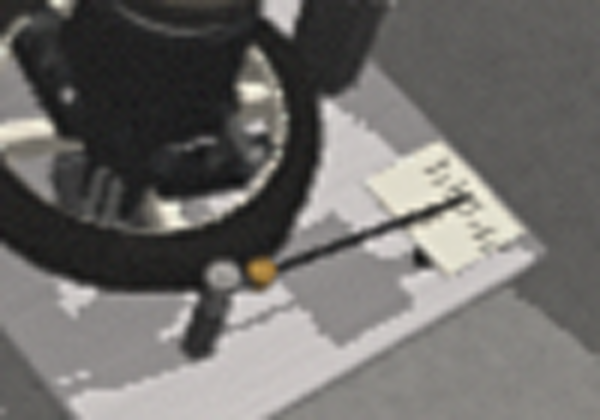

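The needle stands mid-scale at 8.3°, with the tip at crop (465,198). I go on in 2° steps until it falls.

Request:
drive_tool(rows=[{"offset": [-0.005,-0.009,0],"rotation": [0,0,0],"claw": 0},{"offset": [-0.005,-0.009,0],"rotation": [0,0,0],"claw": 0},{"offset": [-0.005,-0.009,0],"rotation": [0,0,0],"claw": 0}])

```text
clock: 18.8
tcp_pos: [0.5841, 0.1445, 0.0511]
orientation: [2.72, -1.57, -0.001]
contact_force: [-1.8, -1.9, -0.3]
grip_width: 0.0
gripper_force: 0.9
```

```bash
python3 n.py
```

```text
fingerang -33.0 r 0.0412 z 0.051 F [-1.8 -1.9 -0.3] needle deg, min, bg [  8.24  68.87 208.25] t 18.8
```

Request:
drive_tool(rows=[{"offset": [-0.005,-0.008,0],"rotation": [0,0,0],"claw": 0},{"offset": [-0.005,-0.008,0],"rotation": [0,0,0],"claw": 0},{"offset": [-0.005,-0.008,0],"rotation": [0,0,0],"claw": 0}])

```text
clock: 19.1
tcp_pos: [0.585, 0.146, 0.0511]
orientation: [2.721, -1.57, -0.0]
contact_force: [-2.0, -0.7, -0.8]
grip_width: -0.0002
gripper_force: 0.7
```

```bash
python3 n.py
```

```text
fingerang -30.6 r 0.0412 z 0.051 F [-2.  -0.7 -0.8] needle deg, min, bg [  8.16  70.13 208.28] t 19.1
```

Request:
drive_tool(rows=[{"offset": [-0.005,-0.008,0],"rotation": [0,0,0],"claw": 0},{"offset": [-0.005,-0.008,0],"rotation": [0,0,0],"claw": 0},{"offset": [-0.005,-0.008,0],"rotation": [0,0,0],"claw": 0}])

```text
clock: 19.4
tcp_pos: [0.5856, 0.1472, 0.0511]
orientation: [2.721, -1.57, -0.0]
contact_force: [-1.5, -1.6, 0.1]
grip_width: 0.0001
gripper_force: 0.7
```

```bash
python3 n.py
```

```text
fingerang -28.8 r 0.0412 z 0.051 F [-1.5 -1.6  0.1] needle deg, min, bg [  8.01  71.38 208.23] t 19.4
```

```bash
cat >> n.py <<'E'
    f=grab('wrist'); P=pts(f); im=f['frame'].astype(int); m=(im.min(2)>165)&(P[...,2]>.055)&(P[...,2]<.076); d=P[m][:,:2]-H; r=np.hypot(*d.T); k=(r>.026)&(r<.058); a=np.arctan2(d[k,1],d[k,0])
    for c in (-150,-120,-90,-60,-30,0,30,60,90,120,150,180):
        b=np.degrees((a-np.radians(c)+np.pi)%(2*np.pi)-np.pi); b=b[abs(b)<15]
        if len(b)>40 : print('  spoke?',c,len(b),round(c+np.median(b),1),end=';')
    print()
E
python3 n.py; python3 rows.py -28.8 -56 -9 5;python3 rows.py -55.8 -80 -1.5 1
python3 -c "
from h import *
save(grab('wrist'),'w5.png')"
```

```text
fingerang -28.8 r 0.0412 z 0.051 F [-1.7 -0.9 -0.4] needle deg, min, bg [  8.02  71.14 208.1 ] t 19.4
  spoke? -90 1023 -92.2;  spoke? 0 316 -4.3;
to -55.8 [0.027,0.035] [0.041,0.078] [0.048,0.121]
to -57.3 [0.048,0.129]
to -58.8 [0,0.007]
to -60.3 [0,0.007]
to -61.8 [-0,0.007]
to -63.3 [-0,0.007]
to -64.8 [-0.001,0.007]
to -66.3 [-0.001,0.007]
to -67.8 [-0.001,0.007]
to -69.3 [-0.001,0.007]
to -70.8 [-0.001,0.007]
to -72.3 [-0.001,0.007]
to -73.8 [-0.002,0.007]
to -75.3 [-0.002,0.007]
to -76.8 [-0.002,0.007]
to -78.3 [-0.002,0.007]
to -79.8 [-0.002,0.007]
```

View pics/w5.png

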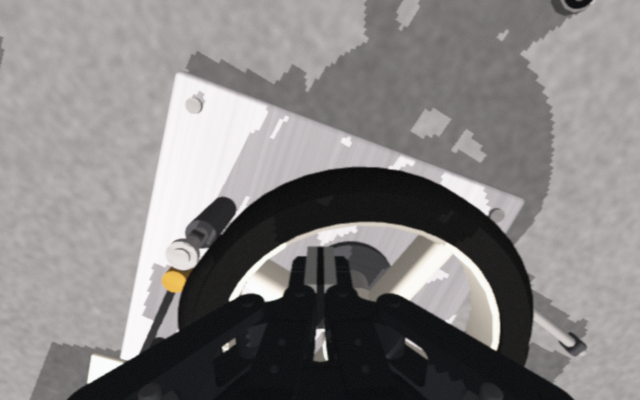

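Wrist view: the rear spoke at (410,270) measures -92.2°, so it can serve to follow the wheel angle. The peak should be near -97°. I move the finger back to push clockwise.

Request:
drive_tool(rows=[{"offset": [0.027,0.035,0],"rotation": [0,0,0],"claw": 0},{"offset": [0.041,0.078,0],"rotation": [0,0,0],"claw": 0},{"offset": [0.048,0.121,0],"rotation": [0,0,0],"claw": 0},{"offset": [0.048,0.121,0],"rotation": [0,0,0],"claw": 0},{"offset": [0.048,0.121,0],"rotation": [0,0,0],"claw": 0}])

```text
clock: 20.02
tcp_pos: [0.5731, 0.1313, 0.0513]
orientation: [2.72, -1.571, -0.001]
contact_force: [0.8, -0.6, 0.8]
grip_width: 0.0
gripper_force: 0.0
```

```bash
python3 n.py
```

```text
fingerang -56.6 r 0.0428 z 0.051 F [ 0.8 -0.6  0.8] needle deg, min, bg [  8.    71.63 207.52] t 20.0
  spoke? -90 703 -92.0;  spoke? 0 49 -6.5;
```

Request:
drive_tool(rows=[{"offset": [0,0.01,0],"rotation": [0,0,0],"claw": 0},{"offset": [0,0.02,0],"rotation": [0,0,0],"claw": 0},{"offset": [0,0.02,0],"rotation": [0,0,0],"claw": 0},{"offset": [0,0.02,0],"rotation": [0,0,0],"claw": 0}])

```text
clock: 20.45
tcp_pos: [0.5707, 0.1302, 0.0511]
orientation: [2.721, -1.57, -0.001]
contact_force: [0.2, 0.1, 0.5]
grip_width: -0.0003
gripper_force: 0.0
```

```bash
python3 n.py
```

```text
fingerang -60.0 r 0.0425 z 0.051 F [0.2 0.1 0.5] needle deg, min, bg [  8.    71.08 207.56] t 20.4
  spoke? -90 706 -92.5;  spoke? 0 108 -5.6;
```

Request:
drive_tool(rows=[{"offset": [-0.001,0.014,0],"rotation": [0,0,0],"claw": 0},{"offset": [-0.001,0.014,0],"rotation": [0,0,0],"claw": 0},{"offset": [-0.001,0.014,0],"rotation": [0,0,0],"claw": 0}])

```text
clock: 20.8
tcp_pos: [0.5687, 0.1292, 0.0511]
orientation: [2.72, -1.57, -0.001]
contact_force: [-0.3, 0.9, 0.2]
grip_width: 0.0001
gripper_force: 0.0
```

```bash
python3 n.py
```

```text
fingerang -63.0 r 0.0424 z 0.051 F [-0.3  0.9  0.2] needle deg, min, bg [  8.01  71.4  207.44] t 20.8
  spoke? -90 669 -92.8;  spoke? 0 161 -5.3;
```

Request:
drive_tool(rows=[{"offset": [-0.001,0.01,0],"rotation": [0,0,0],"claw": 0},{"offset": [-0.001,0.01,0],"rotation": [0,0,0],"claw": 0},{"offset": [-0.001,0.01,0],"rotation": [0,0,0],"claw": 0}])

```text
clock: 21.15
tcp_pos: [0.5676, 0.1287, 0.0512]
orientation: [2.721, -1.57, -0.0]
contact_force: [0.9, -1.1, -0.7]
grip_width: 0.0002
gripper_force: 0.2
```

```bash
python3 n.py
```

```text
fingerang -64.7 r 0.0424 z 0.051 F [ 0.9 -1.1 -0.7] needle deg, min, bg [  8.01  69.96 207.42] t 21.1
  spoke? -90 640 -92.9;  spoke? 0 197 -5.1;
```

Request:
drive_tool(rows=[{"offset": [-0.001,0.01,0],"rotation": [0,0,0],"claw": 0},{"offset": [-0.001,0.01,0],"rotation": [0,0,0],"claw": 0},{"offset": [-0.001,0.01,0],"rotation": [0,0,0],"claw": 0}])

```text
clock: 21.5
tcp_pos: [0.5667, 0.1284, 0.0513]
orientation: [-2.721, 1.57, -0.001]
contact_force: [2.6, 1.1, 0.1]
grip_width: 0.0002
gripper_force: 1.2
```

```bash
python3 n.py
```

```text
fingerang -66.0 r 0.0423 z 0.051 F [2.6 1.1 0.1] needle deg, min, bg [  8.09  68.9  207.8 ] t 21.5
  spoke? -90 615 -93.9;  spoke? 0 240 -5.6;
```

Request:
drive_tool(rows=[{"offset": [-0.001,0.01,0],"rotation": [0,0,0],"claw": 0},{"offset": [-0.001,0.01,0],"rotation": [0,0,0],"claw": 0},{"offset": [-0.001,0.01,0],"rotation": [0,0,0],"claw": 0}])

```text
clock: 21.85
tcp_pos: [0.5648, 0.1274, 0.0512]
orientation: [2.721, -1.57, -0.001]
contact_force: [1.8, 1.5, 1.0]
grip_width: -0.0
gripper_force: 1.1
```

```bash
python3 n.py
```

```text
fingerang -68.9 r 0.0425 z 0.051 F [1.8 1.5 1. ] needle deg, min, bg [  8.17  68.05 207.64] t 21.9
  spoke? -90 572 -96.3;  spoke? 0 324 -8.1;
```

Request:
drive_tool(rows=[{"offset": [-0.001,0.008,0],"rotation": [0,0,0],"claw": 0},{"offset": [-0.001,0.008,0],"rotation": [0,0,0],"claw": 0},{"offset": [-0.001,0.008,0],"rotation": [0,0,0],"claw": 0}])

```text
clock: 22.2
tcp_pos: [0.5636, 0.1269, 0.0512]
orientation: [2.72, -1.57, -0.001]
contact_force: [2.3, 0.6, 1.0]
grip_width: 0.0001
gripper_force: 1.1
```

```bash
python3 n.py
```

```text
fingerang -70.7 r 0.0425 z 0.051 F [2.3 0.6 1. ] needle deg, min, bg [  8.17  68.25 207.49] t 22.2
  spoke? -90 551 -97.9;  spoke? 0 377 -9.4;
```

Request:
drive_tool(rows=[{"offset": [-0.001,0.008,0],"rotation": [0,0,0],"claw": 0},{"offset": [-0.001,0.008,0],"rotation": [0,0,0],"claw": 0},{"offset": [-0.001,0.008,0],"rotation": [0,0,0],"claw": 0}])

```text
clock: 22.55
tcp_pos: [0.5624, 0.1264, 0.0511]
orientation: [2.72, -1.57, -0.001]
contact_force: [3.1, 1.1, 0.4]
grip_width: 0.0002
gripper_force: 1.1
```

```bash
python3 n.py; python3 n.py
```

```text
fingerang -72.4 r 0.0426 z 0.051 F [3.1 1.1 0.4] needle deg, min, bg [  8.39  68.54 207.45] t 22.6
  spoke? -90 499 -99.1;  spoke? 0 426 -10.8;
fingerang -72.4 r 0.0426 z 0.051 F [ 2.1  0.6 -0. ] needle deg, min, bg [  8.4   68.18 207.49] t 22.6
  spoke? -90 504 -99.2;  spoke? 0 422 -10.5;
```

Request:
drive_tool(rows=[{"offset": [-0.002,0.008,0],"rotation": [0,0,0],"claw": 0},{"offset": [-0.002,0.008,0],"rotation": [0,0,0],"claw": 0},{"offset": [-0.002,0.008,0],"rotation": [0,0,0],"claw": 0}])

```text
clock: 23.0
tcp_pos: [0.5611, 0.1261, 0.0511]
orientation: [2.72, -1.57, -0.001]
contact_force: [1.6, 0.3, 0.4]
grip_width: -0.0002
gripper_force: 0.9
```

```bash
python3 n.py
```

```text
fingerang -74.1 r 0.0425 z 0.051 F [1.6 0.3 0.4] needle deg, min, bg [  8.47  68.81 207.49] t 23.0
  spoke? -120 71 -106.0;  spoke? -90 433 -100.2;  spoke? -30 83 -15.5;  spoke? 0 398 -11.1;
```

Request:
drive_tool(rows=[{"offset": [-0.002,0.008,0],"rotation": [0,0,0],"claw": 0},{"offset": [-0.002,0.008,0],"rotation": [0,0,0],"claw": 0},{"offset": [-0.002,0.008,0],"rotation": [0,0,0],"claw": 0}])

```text
clock: 23.35
tcp_pos: [0.56, 0.1258, 0.0511]
orientation: [2.72, -1.57, -0.001]
contact_force: [2.2, 0.7, 0.9]
grip_width: -0.0001
gripper_force: 1.0
```

```bash
python3 n.py
```

```text
fingerang -75.7 r 0.0426 z 0.051 F [2.2 0.7 0.9] needle deg, min, bg [  8.84  71.95 207.07] t 23.4
  spoke? -120 113 -106.5;  spoke? -90 370 -101.0;  spoke? -30 170 -16.3;  spoke? 0 358 -11.4;
```

Request:
drive_tool(rows=[{"offset": [-0.002,0.008,0],"rotation": [0,0,0],"claw": 0},{"offset": [-0.002,0.008,0],"rotation": [0,0,0],"claw": 0},{"offset": [-0.002,0.008,0],"rotation": [0,0,0],"claw": 0}])

```text
clock: 23.7
tcp_pos: [0.5586, 0.1253, 0.051]
orientation: [2.72, -1.57, -0.001]
contact_force: [1.5, 1.5, 0.5]
grip_width: -0.0003
gripper_force: 0.8
```

```bash
python3 n.py
```

```text
fingerang -77.6 r 0.0427 z 0.051 F [1.5 1.5 0.5] needle deg, min, bg [  8.8   71.67 207.14] t 23.7
  spoke? -120 175 -107.2;  spoke? -90 275 -102.0;  spoke? -30 284 -17.3;  spoke? 0 301 -12.0;
```

Request:
drive_tool(rows=[{"offset": [-0.002,0.008,0],"rotation": [0,0,0],"claw": 0},{"offset": [-0.002,0.008,0],"rotation": [0,0,0],"claw": 0},{"offset": [-0.002,0.008,0],"rotation": [0,0,0],"claw": 0}])

```text
clock: 24.05
tcp_pos: [0.5576, 0.1251, 0.0511]
orientation: [2.72, -1.57, -0.001]
contact_force: [1.8, 1.2, 0.4]
grip_width: -0.0001
gripper_force: 0.8
```

```bash
python3 n.py
```

```text
fingerang -79.0 r 0.0427 z 0.051 F [1.8 1.2 0.4] needle deg, min, bg [  8.55  69.54 207.42] t 24.1
  spoke? -120 221 -107.8;  spoke? -90 209 -102.7;  spoke? -30 372 -18.2;  spoke? 0 262 -12.5;
```

Request:
drive_tool(rows=[{"offset": [-0.002,0.008,0],"rotation": [0,0,0],"claw": 0},{"offset": [-0.002,0.008,0],"rotation": [0,0,0],"claw": 0},{"offset": [-0.002,0.008,0],"rotation": [0,0,0],"claw": 0}])

```text
clock: 24.4
tcp_pos: [0.5563, 0.1247, 0.0511]
orientation: [2.72, -1.57, -0.001]
contact_force: [2.3, 1.0, -0.1]
grip_width: -0.0004
gripper_force: 0.7
```

```bash
python3 n.py
```

```text
fingerang -80.8 r 0.0429 z 0.051 F [ 2.3  1.  -0.1] needle deg, min, bg [  8.07  68.7  207.21] t 24.4
  spoke? -120 261 -108.3;  spoke? -90 139 -103.6;  spoke? -30 473 -19.0;  spoke? 0 208 -13.0;
```

The true peak lies further clockwise: about 8.85° at a clockwise finger angle of -76°, which is about -40° pushing anticlockwise. I sharpen the needle estimator (no ticks) and creep back anticlockwise.

```bash
cat > n2.py <<'E'
from n import *
def prec():
    f=grab('scene'); G=cv2.cvtColor(f['frame'],cv2.COLOR_RGB2GRAY).astype(np.float32)
    P=[]
    for k in np.arange(.05,.108,.002):
        th=np.arange(-3,15,.25); a=np.radians(99.9-th)
        uv=np.array([proj(f,[PV[0]+k*np.cos(x),PV[1]+k*np.sin(x),.06]) for x in a]).astype(np.float32)
        s=cv2.remap(G,uv[:,0].reshape(1,-1),uv[:,1].reshape(1,-1),cv2.INTER_CUBIC)[0]
        i=int(np.argmin(s)); w=slice(max(0,i-12),i+13); ww=np.clip(np.median(s[w])-s[w],0,None)**1; t0=(th[w]*ww).sum()/ww.sum()
        P.append([k*np.sin(np.radians(t0)),k*np.cos(np.radians(t0))])
    P=np.array(P,np.float32); vx,vy,_,_=cv2.fitLine(P,cv2.DIST_HUBER,0,1e-5,.01).ravel(); d=np.degrees(np.arctan2(P[:,0],P[:,1]))
    return np.median(d),d.mean(),np.degrees(np.arctan(vx/vy))
o=get_obs(); d=o['tcp_pos'][:2]-H
print('finger %.1f'%np.degrees(np.arctan2(d[1],d[0])),'needle med, mean, line',np.round(prec(),2),np.round(prec(),2),'old',np.round(read('scene')[0],2),'F',o['contact_force'].round(1),o['gripper_force'].round(2),round(o['clock'],1))
E
python3 n2.py; python3 rows.py -80.8 -51 9.6 5; python3 rows.py -51 -40 2 1
```

```text
to -52.0 [0.011,-0.046] [0.016,-0.093] [0.013,-0.141]
to -49.0 [0.011,-0.155]
to -47.0 [-0.002,-0.01]
to -45.0 [-0.002,-0.01]
to -43.0 [-0.003,-0.01]
to -41.0 [-0.003,-0.009]Traceback (most recent call last):
  File "n2.py", line 14, in <module>
    print('finger %.1f'%np.degrees(np.arctan2(d[1],d[0])),'needle med, mean, line',np.round(prec(),2),np.round(prec(),2),'old',np.round(read('scene')[0],2),'F',o['contact_force'].round(1),o['gripper_force'].round(2),round(o['clock'],1))
                                                                                                                                                                                            ^^^^^^^^^^^^^^^^^^^^^^^^
AttributeError: 'float' object has no attribute 'round'
```

```bash
sed -i "s/o\['gripper_force'\].round(2)/round(float(o['gripper_force']),2)/" n2.py; python3 n2.py
```

```text
finger -80.7 needle med, mean, line [7.76 7.74 8.4 ] [7.75 7.73 8.44] old 8.08 F [1.9 0.6 0. ] 0.59 24.6
```

Request:
drive_tool(rows=[{"offset": [0.011,-0.046,0],"rotation": [0,0,0],"claw": 0},{"offset": [0.016,-0.093,0],"rotation": [0,0,0],"claw": 0},{"offset": [0.013,-0.141,0],"rotation": [0,0,0],"claw": 0},{"offset": [0.011,-0.155,0],"rotation": [0,0,0],"claw": 0},{"offset": [0.011,-0.155,0],"rotation": [0,0,0],"claw": 0}])

```text
clock: 25.22
tcp_pos: [0.5782, 0.1357, 0.0509]
orientation: [2.721, -1.569, -0.0]
contact_force: [-0.3, 0.3, 1.0]
grip_width: 0.0003
gripper_force: 0.0
```

```bash
python3 n2.py
```

```text
finger -47.5 needle med, mean, line [7.75 7.74 8.79] [7.76 7.75 8.83] old 8.09 F [-0.3  0.3  1. ] 0.0 25.2
```

Request:
drive_tool(rows=[{"offset": [-0.005,-0.02,0],"rotation": [0,0,0],"claw": 0},{"offset": [-0.005,-0.02,0],"rotation": [0,0,0],"claw": 0},{"offset": [-0.005,-0.02,0],"rotation": [0,0,0],"claw": 0}])

```text
clock: 25.62
tcp_pos: [0.5798, 0.1372, 0.0512]
orientation: [2.721, -1.57, -0.001]
contact_force: [0.2, -0.3, 0.3]
grip_width: -0.0002
gripper_force: 0.0
```

```bash
python3 n2.py
```

```text
finger -44.5 needle med, mean, line [7.75 7.75 8.84] [7.71 7.75 8.7 ] old 8.09 F [ 0.2 -0.3  0.3] 0.0 25.6
```

Request:
drive_tool(rows=[{"offset": [-0.003,-0.007,0],"rotation": [0,0,0],"claw": 0},{"offset": [-0.003,-0.007,0],"rotation": [0,0,0],"claw": 0},{"offset": [-0.003,-0.007,0],"rotation": [0,0,0],"claw": 0}])

```text
clock: 26.02
tcp_pos: [0.5803, 0.1379, 0.0511]
orientation: [2.72, -1.57, -0.001]
contact_force: [-0.3, -0.2, 0.1]
grip_width: -0.0001
gripper_force: 0.3
```

```bash
python3 n2.py
```

```text
finger -43.4 needle med, mean, line [7.76 7.76 8.72] [7.75 7.74 8.78] old 8.09 F [-0.3 -0.2  0.1] 0.34 26.0
```

```bash
sed -i "s/np.round(prec(),2),np.round(prec(),2),'old',np.round(read('scene')\[0\],2)/np.round(prec(),2)/" n2.py
```

Request:
drive_tool(rows=[{"offset": [-0.003,-0.008,0],"rotation": [0,0,0],"claw": 0},{"offset": [-0.003,-0.008,0],"rotation": [0,0,0],"claw": 0},{"offset": [-0.003,-0.008,0],"rotation": [0,0,0],"claw": 0}])

```text
clock: 26.42
tcp_pos: [0.5809, 0.1387, 0.051]
orientation: [2.72, -1.57, -0.002]
contact_force: [-2.7, -1.9, 1.0]
grip_width: -0.0003
gripper_force: 1.2
```

```bash
python3 n2.py
```

```text
finger -42.0 needle med, mean, line [8.17 8.22 9.4 ] F [-2.7 -1.9  1. ] 1.18 26.4
```

Request:
drive_tool(rows=[{"offset": [-0.004,-0.008,0],"rotation": [0,0,0],"claw": 0},{"offset": [-0.004,-0.008,0],"rotation": [0,0,0],"claw": 0},{"offset": [-0.004,-0.008,0],"rotation": [0,0,0],"claw": 0}])

```text
clock: 26.72
tcp_pos: [0.5822, 0.1405, 0.0511]
orientation: [2.721, -1.57, -0.0]
contact_force: [-1.2, -1.0, -1.1]
grip_width: 0.0
gripper_force: 0.6
```

```bash
python3 n2.py
```

```text
finger -39.0 needle med, mean, line [8.52 8.55 9.46] F [-1.2 -1.  -1.1] 0.62 26.7
```

Request:
drive_tool(rows=[{"offset": [-0.002,-0.004,0],"rotation": [0,0,0],"claw": 0},{"offset": [-0.002,-0.004,0],"rotation": [0,0,0],"claw": 0},{"offset": [-0.002,-0.004,0],"rotation": [0,0,0],"claw": 0}])

```text
clock: 27.02
tcp_pos: [0.5823, 0.1408, 0.0511]
orientation: [2.721, -1.57, -0.001]
contact_force: [-1.5, -1.4, -0.6]
grip_width: -0.0001
gripper_force: 0.8
```

```bash
python3 n2.py
```

```text
finger -38.6 needle med, mean, line [8.52 8.56 9.37] F [-1.5 -1.4 -0.6] 0.78 27.0
```

The needle is at its peak. I back the finger off the spoke and lift it.

Request:
drive_tool(rows=[{"offset": [0.012,0.04,0],"rotation": [0,0,0],"claw": 0},{"offset": [0.012,0.04,0],"rotation": [0,0,0],"claw": 0},{"offset": [0.012,0.04,-0.2],"rotation": [0,0,0],"claw": 0},{"offset": [0.012,0.04,-0.5],"rotation": [0,0,0],"claw": 0},{"offset": [0.012,0.04,-0.8],"rotation": [0,0,0],"claw": 0},{"offset": [0.012,0.04,-1],"rotation": [0,0,0],"claw": 0},{"offset": [0.012,0.04,-1],"rotation": [0,0,0],"claw": 0},{"offset": [0.012,0.04,-1],"rotation": [0,0,0],"claw": 0}])

```text
clock: 27.73
tcp_pos: [0.5798, 0.1366, 0.2037]
orientation: [-2.717, 1.568, -0.004]
contact_force: [-0.0, 0.1, -1.5]
grip_width: -0.0001
gripper_force: 0.0
```

```bash
python3 n2.py
python3 - <<'E'
from n import *
print(read('scene'))
for n in ('scene','wrist'):
    f=grab(n); P=pts(f).reshape(-1,3); g=f['frame'].max(2).reshape(-1); s=np.array([np.cos(np.radians(99.7)),np.sin(np.radians(99.7))])
    d=P[:,:2]-H; a=d@s; b=d@np.array([s[1],-s[0]])
    m=(a>.09)&(a<.17)&(abs(b)<.035)&(P[:,2]>.03)&(P[:,2]<.185)
    for h in np.arange(.03,.18,.01):
        k=m&(P[:,2]>h)&(P[:,2]<h+.01)
        if k.sum()>3: print(n,h.round(2),k.sum(),'a',a[k].min().round(3),a[k].max().round(3),'b',b[k].min().round(3),b[k].max().round(3),g[k].mean().round())
E
```

```text
finger -45.1 needle med, mean, line [8.5  8.53 9.42] F [-0.   0.1 -1.5] 0.0 27.7
(np.float64(8.956432164201168), np.float32(72.87674), np.float32(206.46628))
scene 0.03 31 a 0.118 0.138 b -0.016 0.019 48.0
scene 0.04 27 a 0.117 0.139 b -0.015 0.019 47.0
scene 0.05 33 a 0.117 0.134 b -0.017 0.019 47.0
scene 0.06 31 a 0.116 0.137 b -0.015 0.018 49.0
scene 0.07 32 a 0.118 0.137 b -0.014 0.018 54.0
scene 0.08 39 a 0.116 0.135 b -0.016 0.021 68.0
scene 0.09 42 a 0.118 0.136 b -0.016 0.021 86.0
scene 0.1 37 a 0.118 0.136 b -0.016 0.018 87.0
scene 0.11 17 a 0.126 0.135 b -0.006 0.011 94.0
scene 0.12 12 a 0.128 0.137 b 0.003 0.01 94.0
scene 0.13 21 a 0.115 0.138 b -0.01 0.01 76.0
scene 0.14 54 a 0.114 0.142 b -0.01 0.011 76.0
scene 0.15 21 a 0.134 0.143 b -0.012 0.013 68.0
scene 0.16 29 a 0.137 0.15 b -0.011 0.015 57.0
scene 0.17 23 a 0.137 0.148 b -0.009 0.014 58.0
```

Run:
```python
from n import *
s=np.array([np.cos(np.radians(99.7)),np.sin(np.radians(99.7))])
for n in ('scene','top'):
    f=grab(n); P=pts(f).reshape(-1,3)
    m=(P[:,0]>.4)&(P[:,0]<.66)&(P[:,1]>.335)&(P[:,1]<.5)&(P[:,2]>.03)&(P[:,2]<.4); Q=P[m]; d=(Q[:,:2]-H)@s
    for h in np.arange(.03,.3,.03):
        k=(Q[:,2]>h)&(Q[:,2]<h+.03)
        if k.sum(): print(n,h.round(2),k.sum(),Q[k].min(0).round(3),'mina',d[k].min().round(3))
o=get_obs(); R=Ro.from_rotvec(o['orientation'])
p=o['tcp_pos']; prev=p
pos=lambda a,z: np.array([*(H+a*s),z])
for a,z in [(.12,.22),(.178,.22),(.178,.147),(.155,.147),(.14,.147),(.125,.148),(.11,.145),(.098,.135),(.09,.123),(.084,.11),(.078,.1),(.076,.095)]:
    q=pos(a,z); print((a,z),q.round(3),(R.inv().apply(q-prev)/.15).round(3)); 
    if (a,z) in [(.12,.22),(.178,.22),(.178,.147)]: prev=q
print(o['joints'].round(2))
```

```text
scene 0.03 330 [0.536 0.449 0.03 ] mina 0.279
scene 0.06 356 [0.535 0.449 0.06 ] mina 0.28
scene 0.09 367 [0.535 0.448 0.09 ] mina 0.279
scene 0.12 527 [0.52  0.448 0.12 ] mina 0.278
scene 0.15 267 [0.518 0.447 0.15 ] mina 0.278
top 0.03 264 [0.513 0.448 0.03 ] mina 0.279
top 0.06 288 [0.513 0.448 0.06 ] mina 0.279
top 0.09 304 [0.514 0.448 0.09 ] mina 0.279
top 0.12 781 [0.513 0.446 0.12 ] mina 0.277
top 0.15 148 [0.515 0.448 0.15 ] mina 0.28
(0.12, 0.22) [0.529 0.285 0.22 ] [-1.022 -0.22  -0.135]
(0.178, 0.22) [0.52  0.342 0.22 ] [-0.363 -0.134 -0.   ]
(0.178, 0.147) [0.52  0.342 0.147] [ 0.    -0.001  0.487]
(0.155, 0.147) [0.523 0.32  0.147] [0.144 0.053 0.   ]
(0.14, 0.147) [0.526 0.305 0.147] [0.238 0.088 0.   ]
(0.125, 0.148) [0.528 0.29  0.148] [ 0.331  0.123 -0.006]
(0.11, 0.145) [0.531 0.275 0.145] [0.425 0.157 0.014]
(0.098, 0.135) [0.533 0.264 0.135] [0.5   0.185 0.08 ]
(0.09, 0.123) [0.534 0.256 0.123] [0.55  0.203 0.16 ]
(0.084, 0.11) [0.535 0.25  0.11 ] [0.588 0.217 0.247]
(0.078, 0.1) [0.536 0.244 0.1  ] [0.625 0.23  0.314]
(0.076, 0.095) [0.537 0.242 0.095] [0.638 0.235 0.347]
[-0.91  0.47  0.78  1.83 -0.39  1.01 -2.59]
```

Request:
drive_tool(rows=[{"offset": [0,0,-0.135],"rotation": [0,0,0],"claw": 0},{"offset": [-0.5,-0.11,-0.135],"rotation": [0,0,0],"claw": 0},{"offset": [-1,-0.22,-0.135],"rotation": [0,0,0],"claw": 0},{"offset": [-1,-0.22,-0.135],"rotation": [0,0,0],"claw": 0},{"offset": [-1,-0.22,-0.135],"rotation": [0,0,0],"claw": 0},{"offset": [-1,-0.22,-0.135],"rotation": [0,0,0],"claw": 0},{"offset": [-1,-0.22,-0.135],"rotation": [0,0,0],"claw": 0}])

```text
clock: 28.62
tcp_pos: [0.5304, 0.2847, 0.2202]
orientation: [2.723, -1.563, -0.002]
contact_force: [-0.2, -0.6, 0.1]
grip_width: 0.0004
gripper_force: 0.0
```

Request:
drive_tool(rows=[{"offset": [-0.385,-0.134,0],"rotation": [0,0,0],"claw": 0},{"offset": [-0.385,-0.134,0],"rotation": [0,0,0],"claw": 0},{"offset": [-0.385,-0.134,0],"rotation": [0,0,0],"claw": 0},{"offset": [-0.385,-0.134,0],"rotation": [0,0,0],"claw": 0},{"offset": [-0.385,-0.134,0.2],"rotation": [0,0,0],"claw": 0},{"offset": [-0.385,-0.134,0.4],"rotation": [0,0,0],"claw": 0},{"offset": [-0.385,-0.134,0.487],"rotation": [0,0,0],"claw": 0},{"offset": [-0.385,-0.134,0.487],"rotation": [0,0,0],"claw": 0},{"offset": [-0.385,-0.134,0.487],"rotation": [0,0,0],"claw": 0}])

```text
clock: 29.37
tcp_pos: [0.5208, 0.3408, 0.1485]
orientation: [2.718, -1.573, -0.0]
contact_force: [0.5, -0.4, 0.8]
grip_width: -0.0
gripper_force: 0.0
```

Run:
```python
from n import *
s=np.array([np.cos(np.radians(99.7)),np.sin(np.radians(99.7))]); o=get_obs(); print(((o['tcp_pos'][:2]-H)@s).round(4),o['contact_force'].round(1))
f=grab('scene'); save(f,'s6.png',5,(385,90,495,200))
print(togo([*(H+.14*s),.147]))
```

```text
0.1762 [ 0.5 -0.4  0.8]
[0.226 0.096 0.017]
```

View pics/s6.png

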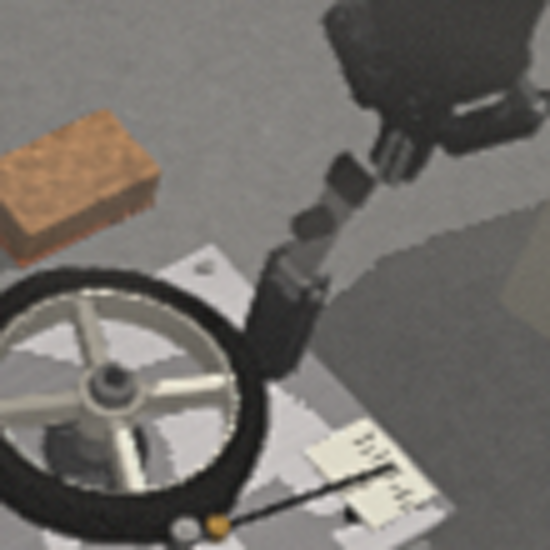

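The scene shows the shut fingers at (400,155), just behind the clamp arm's end pad at (345,180). Swinging it over slowly.

Request:
drive_tool(rows=[{"offset": [0.07,0.03,0.01],"rotation": [0,0,0],"claw": 0},{"offset": [0.14,0.06,0.01],"rotation": [0,0,0],"claw": 0},{"offset": [0.19,0.08,0.01],"rotation": [0,0,0],"claw": 0},{"offset": [0.226,0.096,0.01],"rotation": [0,0,0],"claw": 0},{"offset": [0.27,0.114,0.01],"rotation": [0,0,0],"claw": 0},{"offset": [0.319,0.131,0.01],"rotation": [0,0,0],"claw": 0},{"offset": [0.366,0.148,0.015],"rotation": [0,0,0],"claw": 0},{"offset": [0.413,0.165,0.03],"rotation": [0,0,0],"claw": 0},{"offset": [0.45,0.18,0.06],"rotation": [0,0,0],"claw": 0},{"offset": [0.488,0.193,0.09],"rotation": [0,0,0],"claw": 0},{"offset": [0.515,0.203,0.13],"rotation": [0,0,0],"claw": 0},{"offset": [0.538,0.211,0.17],"rotation": [0,0,0],"claw": 0},{"offset": [0.538,0.211,0.17],"rotation": [0,0,0],"claw": 0}])

```text
clock: 30.5
tcp_pos: [0.5327, 0.2551, 0.1214]
orientation: [2.717, -1.571, -0.001]
contact_force: [-0.5, -0.4, -0.3]
grip_width: 0.0
gripper_force: 0.0
```

Run:
```python
from n import *
s=np.array([np.cos(np.radians(99.7)),np.sin(np.radians(99.7))]); o=get_obs(); print(((o['tcp_pos'][:2]-H)@s).round(4),o['contact_force'].round(1))
f=grab('scene'); save(f,'s7.png',5,(385,90,495,200))
for a,z in [(.084,.11),(.078,.1),(.076,.095)]: print(togo([*(H+a*s),z]))
```

```text
0.0896 [-0.5 -0.4 -0.3]
[0.044 0.004 0.079]
[0.081 0.017 0.145]
[0.094 0.022 0.179]
```

View pics/s7.png

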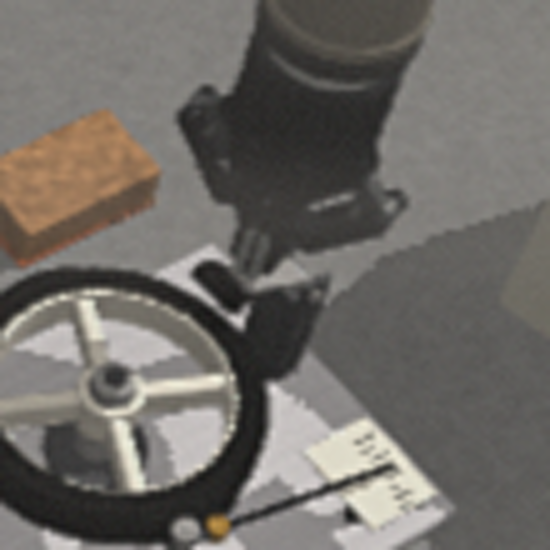

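The arm leans over the tyre, with its pad at (220,285). Now I press it down.

Request:
drive_tool(rows=[{"offset": [0.02,0.002,0.04],"rotation": [0,0,0],"claw": 0},{"offset": [0.044,0.004,0.079],"rotation": [0,0,0],"claw": 0},{"offset": [0.06,0.01,0.11],"rotation": [0,0,0],"claw": 0},{"offset": [0.081,0.017,0.145],"rotation": [0,0,0],"claw": 0},{"offset": [0.094,0.022,0.16],"rotation": [0,0,0],"claw": 0},{"offset": [0.094,0.022,0.16],"rotation": [0,0,0],"claw": 0}])

```text
clock: 31.05
tcp_pos: [0.5372, 0.2423, 0.0982]
orientation: [2.719, -1.571, -0.001]
contact_force: [-0.8, 0.3, 0.3]
grip_width: 0.0
gripper_force: 0.0
```

Request:
drive_tool(rows=[{"offset": [0,0,0.01],"rotation": [0,0,0],"claw": 0},{"offset": [0,0,0.02],"rotation": [0,0,0],"claw": 0},{"offset": [0,0,0.02],"rotation": [0,0,0],"claw": 0}])

```text
clock: 31.3
tcp_pos: [0.5376, 0.2423, 0.0973]
orientation: [2.72, -1.571, -0.002]
contact_force: [-5.2, -2.1, 15.6]
grip_width: -0.0
gripper_force: 7.3
```

Request:
drive_tool(rows=[{"offset": [0,0,0.005],"rotation": [0,0,0],"claw": 0},{"offset": [0,0,-0.2],"rotation": [0,0,0],"claw": 0},{"offset": [0,0,-0.5],"rotation": [0,0,0],"claw": 0},{"offset": [0,0,-0.8],"rotation": [0,0,0],"claw": 0},{"offset": [0,0,-0.8],"rotation": [0,0,0],"claw": 0},{"offset": [0,0,-0.8],"rotation": [0,0,0],"claw": 0}])

```text
clock: 31.8
tcp_pos: [0.5394, 0.2434, 0.2191]
orientation: [-2.716, 1.568, -0.004]
contact_force: [-0.7, -0.7, -1.0]
grip_width: 0.0001
gripper_force: 0.0
```

```bash
python3 n2.py
python3 - <<'E'
from b import *
from n import H,read
print(read('scene'))
f=grab('scene'); P=pts(f).reshape(-1,3); s=np.array([np.cos(np.radians(99.7)),np.sin(np.radians(99.7))]); d=P[:,:2]-H; a=d@s; b=d@np.array([s[1],-s[0]])
for lo in np.arange(.04,.13,.015):
    k=(a>lo)&(a<lo+.015)&(abs(b)<.009)&(P[:,2]>.05)&(P[:,2]<.15); print(lo.round(3),k.sum(),P[k,2].max().round(4) if k.any() else 0, np.median(P[k,2]).round(4) if k.any() else 0)
print(get_obs()['joints'].round(2), get_obs()['tcp_pos'].round(3))
f=grab('top'); bearings(f)
print(togo([.52,-.06,.22]))
# box / rim in scene: white points at z~.05 near box
for n in('scene','top'):
    f=grab(n); P=pts(f).reshape(-1,3); w=f['frame'].min(2).reshape(-1)
    for z0,z1 in [(.0,.01),(.04,.054),(.06,.1),(.1,.2)]:
        m=(P[:,0]>.46)&(P[:,0]<.72)&(P[:,1]>-.45)&(P[:,1]<-.2)&(P[:,2]>z0)&(P[:,2]<z1)&(w>(150 if z1<.02 else 100)); Q=P[m]; print(n,z0,m.sum(),Q.min(0).round(3) if m.any() else '',Q.max(0).round(3) if m.any() else '')
    save(f,'box_'+n+'.png',4,(200,180,340,270) if n=='scene' else (330,165,430,250))
E
```

```text
finger 97.5 needle med, mean, line [8.5  8.51 9.57] F [-0.7 -0.7 -1. ] 0.0 31.8
(np.float64(8.95787439089709), np.float32(73.39963), np.float32(205.51822))
0.04 33 0.104 0.0997
0.055 40 0.1035 0.0986
0.07 45 0.1053 0.0979
0.085 24 0.1014 0.0986
0.1 28 0.102 0.0985
0.115 50 0.1015 0.0815
[-1.15  0.46  0.84  1.82 -0.39  1.04 -2.78] [0.536 0.243 0.214]
318.5 239.5 D 0.0167 [ 0.4481 -0.1298  0.007 ] zmap 0.0058
291.2 230.8 D 0.0193 [ 0.472  -0.0516  0.007 ] zmap 0.0042
287.2 209.2 D 0.0194 [ 0.5339 -0.0393  0.007 ] zmap 0.0069
[ 1.694  1.104 -0.036]
scene 0.0 67 [ 0.486 -0.353  0.   ] [ 0.519 -0.204  0.009]
scene 0.04 267 [ 0.484 -0.36   0.04 ] [ 0.606 -0.2    0.054]
scene 0.06 377 [ 0.6   -0.355  0.06 ] [ 0.611 -0.201  0.1  ]
scene 0.1 797 [ 0.602 -0.355  0.1  ] [ 0.616 -0.2    0.18 ]
top 0.0 282 [ 0.487 -0.36   0.   ] [ 0.637 -0.214  0.01 ]
top 0.04 189 [ 0.483 -0.361  0.042] [ 0.601 -0.201  0.054]
top 0.06 13 [ 0.596 -0.355  0.061] [ 0.603 -0.238  0.078]
top 0.1 67 [ 0.602 -0.355  0.16 ] [ 0.609 -0.202  0.176]
```

The needle is unchanged at its peak, and the clamp is level (about 0.098 along its whole length). One bearing was knocked to about (0.448,-0.130). Now to the bearings.

Request:
drive_tool(rows=[{"offset": [0,0,0],"rotation": [0,0,-0.525],"claw": 0.5},{"offset": [0,0,0],"rotation": [0,0,-0.525],"claw": 0.5},{"offset": [0,0,0],"rotation": [0,0,-0.525],"claw": 0.5},{"offset": [0,0,0],"rotation": [0,0,-0.525],"claw": 0.5},{"offset": [0,0,0],"rotation": [0,0,-0.525],"claw": 0.5},{"offset": [0,0,0],"rotation": [0,0,-0.525],"claw": 0.5},{"offset": [0,0,0],"rotation": [0,0,-0.525],"claw": 0.5},{"offset": [0,0,0],"rotation": [0,0,-0.525],"claw": 0.5},{"offset": [0,0,0],"rotation": [0,0,-0.525],"claw": 0.5},{"offset": [0,0,0],"rotation": [0,0,-0.525],"claw": 0.5}])

```text
clock: 32.93
tcp_pos: [0.537, 0.2426, 0.2148]
orientation: [3.141, 0.007, -0.003]
contact_force: [-0.5, 0.1, 0.6]
grip_width: 0.0426
gripper_force: 0.0
```

Request:
drive_tool(rows=[{"offset": [-0.1,1,0],"rotation": [0,0,0],"claw": 0.5},{"offset": [-0.1,1,0],"rotation": [0,0,0],"claw": 0.5},{"offset": [-0.1,1,0],"rotation": [0,0,0],"claw": 0.5},{"offset": [-0.1,1,0],"rotation": [0,0,0],"claw": 0.5},{"offset": [-0.1,1,0],"rotation": [0,0,0],"claw": 0.5}])

```text
clock: 33.35
tcp_pos: [0.5218, 0.0856, 0.2156]
orientation: [3.139, -0.014, -0.003]
contact_force: [-0.2, -0.3, 0.7]
grip_width: 0.0429
gripper_force: 0.0
```

Request:
drive_tool(rows=[{"offset": [0,0.9,0.1],"rotation": [0,0,0],"claw": 0.5},{"offset": [0,0.9,0.1],"rotation": [0,0,0],"claw": 0.5},{"offset": [0,0.9,0.1],"rotation": [0,0,0],"claw": 0.5},{"offset": [0,0.9,0.1],"rotation": [0,0,0],"claw": 0.5},{"offset": [0,0.9,0.1],"rotation": [0,0,0],"claw": 0.5},{"offset": [0,0.9,0.1],"rotation": [0,0,0],"claw": 0.5},{"offset": [0,0.9,0.1],"rotation": [0,0,0],"claw": 0.5}])

```text
clock: 33.93
tcp_pos: [0.5234, -0.0403, 0.2005]
orientation: [-3.141, -0.007, 0.002]
contact_force: [-0.3, 0.0, -0.2]
grip_width: 0.0428
gripper_force: 0.0
```

Run:
```python
from b import *
o=get_obs(); print(o['joints'].round(2),o['tcp_pos'].round(3),o['orientation'].round(3),o['grip_width'])
f=grab('wrist'); bearings(f); save(f,'w8.png'); print((-f['R'].T@f['t']).round(3))
```

```text
[-0.59  0.31  0.67  1.98 -0.24  0.93 -1.37] [ 0.523 -0.04   0.201] [-3.141e+00 -7.000e-03  2.000e-03] 0.042845673902937594
186.1 246.0 D 0.0127 [0.4345 0.1239 0.007 ] zmap 0.0115
395.3 235.1 D 0.0157 [ 0.4503 -0.1313  0.007 ] zmap 0.0075
327.4 217.4 D 0.0156 [ 0.473  -0.0489  0.007 ] zmap 0.0076
320.0 165.5 D 0.0161 [ 0.5353 -0.0399  0.007 ] zmap 0.0072
19.0 47.0 D 0.0317 [0.654  0.2612 0.007 ] zmap 0.0626
[ 0.604 -0.04   0.343]
```

View pics/w8.png

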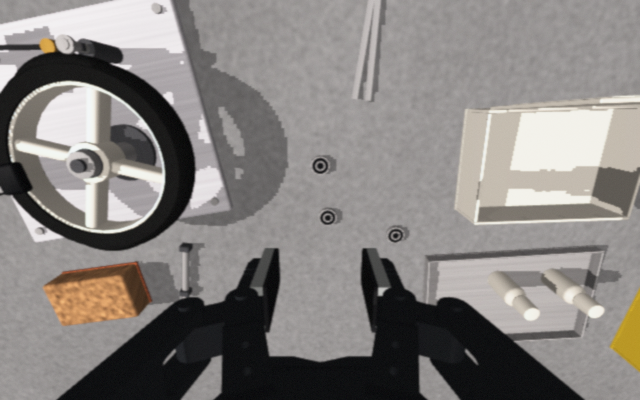

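Three rings at (320,165), (327,217) and (396,235) match the top view, with tops 7.5 mm high. I take A at (0.535,-0.040) first.

Request:
drive_tool(rows=[{"offset": [0.08,0,0.3],"rotation": [0,0,0],"claw": 0.5},{"offset": [0.08,0,0.6],"rotation": [0,0,0],"claw": 0.5},{"offset": [0.08,0,0.85],"rotation": [0,0,0],"claw": 0.5},{"offset": [0.08,0,1],"rotation": [0,0,0],"claw": 0.5},{"offset": [0.08,0,1],"rotation": [0,0,0],"claw": 0.5}])

```text
clock: 34.4
tcp_pos: [0.5314, -0.0396, 0.0459]
orientation: [3.141, 0.009, -0.016]
contact_force: [-0.9, -0.2, 1.1]
grip_width: 0.0426
gripper_force: 0.0
```

Request:
drive_tool(rows=[{"offset": [0,0,0.15],"rotation": [0,0,0],"claw": 0.5},{"offset": [0,0,0.25],"rotation": [0,0,0],"claw": 0.5},{"offset": [0,0,0.315],"rotation": [0,0,0],"claw": 0.5},{"offset": [0,0,0.315],"rotation": [0,0,0],"claw": 0.5},{"offset": [0,0,0.315],"rotation": [0,0,0],"claw": 0.5}])

```text
clock: 34.82
tcp_pos: [0.5358, -0.0414, 0.0045]
orientation: [-3.141, -0.006, -0.0]
contact_force: [0.6, 0.3, 0.7]
grip_width: 0.0425
gripper_force: 0.0
```

Run:
```python
from b import *
o=get_obs(); print(o['tcp_pos'].round(4),o['contact_force'].round(1)); f=grab('wrist'); save(f,'w9.png'); bearings(f); print(togo([.5348,-.0398,.001]))
```

```text
[ 0.5358 -0.0414  0.0045] [0.6 0.3 0.7]
317.4 264.1 D 0.0177 [ 0.5359 -0.04    0.007 ] zmap 0.0072
[-0.009 -0.012  0.026]
```

Down to 1 mm, close at 30 N and lift.

Request:
drive_tool(rows=[{"offset": [0,-0.01,0.024],"rotation": [0,0,0],"claw": 0.5},{"offset": [0,-0.01,0.024],"rotation": [0,0,0],"claw": 0},{"offset": [0,-0.01,0.024],"rotation": [0,0,0],"claw": 0},{"offset": [0,-0.01,0.024],"rotation": [0,0,0],"claw": 0},{"offset": [0,-0.01,0.024],"rotation": [0,0,0],"claw": 0},{"offset": [0,-0.01,0.024],"rotation": [0,0,0],"claw": 0},{"offset": [0,-0.01,0.024],"rotation": [0,0,0],"claw": 0},{"offset": [0,-0.01,-0.2],"rotation": [0,0,0],"claw": 0},{"offset": [0,-0.01,-0.5],"rotation": [0,0,0],"claw": 0},{"offset": [0,-0.01,-0.6],"rotation": [0,0,0],"claw": 0},{"offset": [0,-0.01,-0.6],"rotation": [0,0,0],"claw": 0}], force=30)

```text
clock: 35.78
tcp_pos: [0.5381, -0.041, 0.0978]
orientation: [-3.141, -0.004, -0.011]
contact_force: [0.4, -0.6, -0.1]
grip_width: 0.0195
gripper_force: 29.4
```

Run:
```python
from b import *
o=get_obs(); print(o['tcp_pos'].round(4),o['grip_width'],o['gripper_force']); print(togo([.513,-.25,.1]),togo([.513,-.25,.055]))
```

```text
[ 0.5381 -0.041   0.0978] 0.01949449237355729 29.44000393152237
[-0.17   1.393 -0.017] [-0.172  1.393  0.283]
```

Request:
drive_tool(rows=[{"offset": [-0.1,0.75,-0.02],"rotation": [0,0,0],"claw": 0},{"offset": [-0.1,0.75,-0.02],"rotation": [0,0,0],"claw": 0},{"offset": [-0.1,0.75,-0.02],"rotation": [0,0,0],"claw": 0},{"offset": [-0.1,0.75,-0.02],"rotation": [0,0,0],"claw": 0}])

```text
clock: 36.12
tcp_pos: [0.5185, -0.1608, 0.0972]
orientation: [3.137, -0.01, -0.0]
contact_force: [-0.5, -0.7, 0.9]
grip_width: 0.0199
gripper_force: 29.5
```

Request:
drive_tool(rows=[{"offset": [-0.07,0.65,0],"rotation": [0,0,0],"claw": 0},{"offset": [-0.07,0.65,0],"rotation": [0,0,0],"claw": 0},{"offset": [-0.07,0.65,0],"rotation": [0,0,0],"claw": 0},{"offset": [-0.07,0.65,0],"rotation": [0,0,0],"claw": 0},{"offset": [-0.07,0.65,0.2],"rotation": [0,0,0],"claw": 0},{"offset": [-0.07,0.65,0.35],"rotation": [0,0,0],"claw": 0},{"offset": [-0.07,0.65,0.35],"rotation": [0,0,0],"claw": 0},{"offset": [-0.07,0.65,0.35],"rotation": [0,0,0],"claw": 0}])

```text
clock: 36.78
tcp_pos: [0.5093, -0.2493, 0.0431]
orientation: [-3.14, -0.006, 0.006]
contact_force: [0.3, -0.3, -0.2]
grip_width: 0.0197
gripper_force: 29.5
```

Run:
```python
from b import *
o=get_obs(); print(o['tcp_pos'].round(4),o['grip_width'],o['gripper_force'],o['contact_force'].round(1)); save(grab('wrist'),'w10.png')
```

```text
[ 0.5093 -0.2493  0.0431] 0.01971884085243519 29.514119625091553 [ 0.3 -0.3 -0.2]
```

View pics/w10.png

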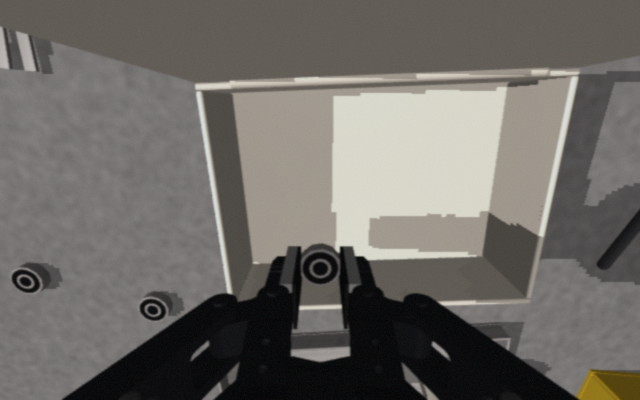

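The wrist view shows bearing A in the grip at (320,265), inside the box walls. Release, lift, then on to bearing B.

Request:
drive_tool(rows=[{"offset": [0,0,0.08],"rotation": [0,0,0],"claw": 0},{"offset": [0,0,0.08],"rotation": [0,0,0],"claw": 0},{"offset": [0,0,0.08],"rotation": [0,0,0],"claw": 0.5},{"offset": [0,0,0.08],"rotation": [0,0,0],"claw": 0.5},{"offset": [0,0,0.08],"rotation": [0,0,0],"claw": 0.5},{"offset": [0,0,-0.2],"rotation": [0,0,0],"claw": 0.5},{"offset": [0,0,-0.4],"rotation": [0,0,0],"claw": 0.5},{"offset": [0,0,-0.4],"rotation": [0,0,0],"claw": 0.5},{"offset": [0,0,-0.4],"rotation": [0,0,0],"claw": 0.5}])

```text
clock: 37.58
tcp_pos: [0.5117, -0.2511, 0.1062]
orientation: [3.14, 0.005, 0.006]
contact_force: [-0.3, 0.6, -0.9]
grip_width: 0.0428
gripper_force: 0.0
```

Run:
```python
from b import *
o=get_obs(); print(o['tcp_pos'].round(4),o['grip_width']); f=grab('wrist'); bearings(f); bearings(grab('top'))
for p in ([.4725,-.0495,.06],[.4725,-.0495,.001],[.449,-.1305,.06],[.449,-.1305,.001]): print(togo(p))
```

```text
[ 0.5117 -0.2511  0.1062] 0.04281234141926276
187.0 267.0 D 0.0171 [ 0.4504 -0.1312  0.007 ] zmap 0.0074
89.5 244.0 D 0.0183 [ 0.473  -0.0486  0.007 ] zmap 0.007
100.5 238.5 D 0.0137 [ 0.4784 -0.0595  0.007 ] zmap 0.0055
318.3 205.7 D 0.0173 [ 0.5092 -0.2496  0.007 ] zmap 0.0105
318.8 239.2 D 0.0162 [ 0.449  -0.1307  0.007 ] zmap 0.0062
290.4 231.3 D 0.0158 [ 0.4707 -0.0496  0.007 ] zmap 0.007
346.6 213.9 D 0.0294 [ 0.5218 -0.2099  0.007 ] zmap 0.2078
[-0.246 -1.338  0.293]
[-0.245 -1.338  0.687]
[-0.404 -0.798  0.293]
[-0.404 -0.798  0.687]
```

Bearing A is in the box at (0.509,-0.250). Next is C at (0.450,-0.131), with a narrower opening because of the tray.

Request:
drive_tool(rows=[{"offset": [-0.2,-0.4,0],"rotation": [0,0,0],"claw": 0.42},{"offset": [-0.4,-0.8,0],"rotation": [0,0,0],"claw": 0.42},{"offset": [-0.4,-0.8,0],"rotation": [0,0,0],"claw": 0.42},{"offset": [-0.4,-0.8,0.1],"rotation": [0,0,0],"claw": 0.42},{"offset": [-0.4,-0.8,0.3],"rotation": [0,0,0],"claw": 0.42},{"offset": [-0.4,-0.8,0.45],"rotation": [0,0,0],"claw": 0.42},{"offset": [-0.4,-0.8,0.5],"rotation": [0,0,0],"claw": 0.42},{"offset": [-0.4,-0.8,0.5],"rotation": [0,0,0],"claw": 0.42}])

```text
clock: 38.35
tcp_pos: [0.4478, -0.1305, 0.0272]
orientation: [-3.141, -0.004, 0.009]
contact_force: [-0.9, 0.9, 0.4]
grip_width: 0.0361
gripper_force: 0.0
```

Run:
```python
from b import *
o=get_obs(); print(o['tcp_pos'].round(4),o['grip_width']); f=grab('wrist'); bearings(f); P=pts(f); m=(P[...,2]>.004)&(P[...,2]<.06)&(P[...,1]<-.145)&(P[...,1]>-.2)&(P[...,0]<.48); Q=P[m]; print('tray',len(Q),np.percentile(Q,[1,50,99],axis=0).round(3) if len(Q) else '')
print(togo([.4497,-.131,.001]))
```

```text
[ 0.4478 -0.1305  0.0272] 0.036146906109637625
322.0 240.5 D 0.0174 [ 0.4504 -0.1316  0.007 ] zmap 0.0077
176.0 203.5 D 0.0181 [ 0.4732 -0.049   0.007 ] zmap 0.0071
528.5 138.5 D 0.0112 [ 0.5099 -0.24    0.007 ] zmap 0.0082
550.8 138.3 D 0.0202 [ 0.5101 -0.2516  0.007 ] zmap 0.0101
tray 1685 [[ 0.42  -0.199  0.005]
 [ 0.455 -0.156  0.042]
 [ 0.46  -0.148  0.06 ]]
[ 0.007 -0.     0.182]
```

Request:
drive_tool(rows=[{"offset": [0.016,0.004,0.08],"rotation": [0,0,0],"claw": 0.42},{"offset": [0.016,0.004,0.13],"rotation": [0,0,0],"claw": 0.42},{"offset": [0.016,0.004,0.17],"rotation": [0,0,0],"claw": 0.42},{"offset": [0.016,0.004,0.18],"rotation": [0,0,0],"claw": 0.42},{"offset": [0.016,0.004,0.18],"rotation": [0,0,0],"claw": 0},{"offset": [0.016,0.004,0.18],"rotation": [0,0,0],"claw": 0},{"offset": [0.016,0.004,0.18],"rotation": [0,0,0],"claw": 0},{"offset": [0.016,0.004,0.18],"rotation": [0,0,0],"claw": 0},{"offset": [0.016,0.004,0.18],"rotation": [0,0,0],"claw": 0},{"offset": [0.016,0.004,-0.1],"rotation": [0,0,0],"claw": 0},{"offset": [0.016,0.004,-0.4],"rotation": [0,0,0],"claw": 0},{"offset": [0.016,0.004,-0.5],"rotation": [0,0,0],"claw": 0},{"offset": [0.016,0.004,-0.5],"rotation": [0,0,0],"claw": 0}])

```text
clock: 39.48
tcp_pos: [0.455, -0.132, 0.1079]
orientation: [3.141, 0.004, 0.01]
contact_force: [0.7, -0.2, -0.3]
grip_width: 0.0193
gripper_force: 29.3
```

Run:
```python
from b import *
o=get_obs(); print(o['tcp_pos'].round(4),o['grip_width'],o['gripper_force']); print(togo([.512,-.31,.105]),togo([.512,-.31,.035]))
```

```text
[ 0.455  -0.132   0.1079] 0.01934975328884601 29.311931133270264
[0.376 1.188 0.022] [0.373 1.188 0.489]
```

Request:
drive_tool(rows=[{"offset": [0.18,0.5,0],"rotation": [0,0,0],"claw": 0},{"offset": [0.37,1,0],"rotation": [0,0,0],"claw": 0},{"offset": [0.37,1,0],"rotation": [0,0,0],"claw": 0},{"offset": [0.37,1,0],"rotation": [0,0,0],"claw": 0},{"offset": [0.37,1,0],"rotation": [0,0,0],"claw": 0},{"offset": [0.37,1,0],"rotation": [0,0,0],"claw": 0}])

```text
clock: 39.98
tcp_pos: [0.5078, -0.2834, 0.1034]
orientation: [3.141, -0.001, -0.002]
contact_force: [-1.2, -0.3, 0.7]
grip_width: 0.0197
gripper_force: 29.4
```

Request:
drive_tool(rows=[{"offset": [0,0.15,0.2],"rotation": [0,0,0],"claw": 0},{"offset": [0,0.15,0.4],"rotation": [0,0,0],"claw": 0},{"offset": [0,0.15,0.48],"rotation": [0,0,0],"claw": 0},{"offset": [0,0.15,0.48],"rotation": [0,0,0],"claw": 0},{"offset": [0,0.15,0.48],"rotation": [0,0,0],"claw": 0.5},{"offset": [0,0.15,0.48],"rotation": [0,0,0],"claw": 0.5},{"offset": [0,0.15,0.48],"rotation": [0,0,0],"claw": 0.5},{"offset": [0,0.15,0.2],"rotation": [0,0,0],"claw": 0.5},{"offset": [0,0.15,0],"rotation": [0,0,0],"claw": 0.5},{"offset": [0,0.15,0],"rotation": [0,0,0],"claw": 0.5},{"offset": [0,0.15,0],"rotation": [0,0,0],"claw": 0.5}])

```text
clock: 40.9
tcp_pos: [0.5103, -0.3043, 0.1073]
orientation: [3.14, 0.006, 0.008]
contact_force: [-0.2, -0.3, -0.3]
grip_width: 0.0426
gripper_force: 0.0
```

Run:
```python
from b import *
o=get_obs(); print(o['tcp_pos'].round(4),o['grip_width'],o['contact_force'].round(1)); f=grab('wrist'); bearings(f); bearings(grab('top'))
for p in ([.4725,-.0495,.06],[.4725,-.0495,.03]): print(togo(p))
```

```text
[ 0.5103 -0.3043  0.1073] 0.042578576598076234 [-0.2 -0.3 -0.3]
29.5 241.5 D 0.0188 [ 0.4735 -0.0489  0.007 ] zmap 0.0078
42.5 238.0 D 0.0115 [ 0.4769 -0.0613  0.007 ] zmap 0.0052
317.2 208.0 D 0.0168 [ 0.5054 -0.3019  0.007 ] zmap 0.0101
254.5 203.5 D 0.0176 [ 0.5093 -0.249   0.007 ] zmap 0.0097
489.5 206.5 D 0.0325 [ 0.5072 -0.4479  0.007 ] zmap 0.0068
519.5 128.5 D 0.0186 [ 0.5717 -0.46    0.007 ] zmap 0.0053
290.4 231.3 D 0.0158 [ 0.4707 -0.0496  0.007 ] zmap 0.0046
368.0 211.5 D 0.0146 [ 0.5294 -0.2714  0.007 ] zmap 0.2088
424.5 205.0 D 0.0187 [ 0.5497 -0.4346  0.007 ] zmap 0.4887
[-0.235 -1.691  0.298]
[-0.235 -1.691  0.498]
```

Two are in the box. Now B.

Request:
drive_tool(rows=[{"offset": [-0.1,-0.5,0],"rotation": [0,0,0],"claw": 0.5},{"offset": [-0.2,-1,0],"rotation": [0,0,0],"claw": 0.5},{"offset": [-0.2,-1,0],"rotation": [0,0,0],"claw": 0.5},{"offset": [-0.2,-1,0],"rotation": [0,0,0],"claw": 0.5},{"offset": [-0.2,-1,0],"rotation": [0,0,0],"claw": 0.5}])

```text
clock: 41.42
tcp_pos: [0.4758, -0.1467, 0.1025]
orientation: [-3.137, -0.017, 0.009]
contact_force: [-0.7, -0.6, -0.5]
grip_width: 0.0427
gripper_force: 0.0
```

Request:
drive_tool(rows=[{"offset": [-0.035,-0.69,0],"rotation": [0,0,0],"claw": 0.5},{"offset": [-0.035,-0.69,0],"rotation": [0,0,0],"claw": 0.5},{"offset": [-0.035,-0.69,0.1],"rotation": [0,0,0],"claw": 0.5},{"offset": [-0.035,-0.69,0.3],"rotation": [0,0,0],"claw": 0.5},{"offset": [-0.035,-0.69,0.5],"rotation": [0,0,0],"claw": 0.5},{"offset": [-0.035,-0.69,0.5],"rotation": [0,0,0],"claw": 0.5},{"offset": [-0.035,-0.69,0.5],"rotation": [0,0,0],"claw": 0.5}])

```text
clock: 42.0
tcp_pos: [0.4707, -0.051, 0.0282]
orientation: [3.141, 0.003, -0.008]
contact_force: [-0.2, -0.5, 0.3]
grip_width: 0.0429
gripper_force: 0.0
```

Run:
```python
from b import *
o=get_obs(); print(o['tcp_pos'].round(4),o['grip_width']); f=grab('wrist'); bearings(f); print(togo([.4725,-.049,.001]))
```

```text
[ 0.4707 -0.051   0.0282] 0.04286872316005836
57.0 371.0 D 0.0205 [0.372  0.1327 0.007 ] zmap 0.0092
44.0 294.9 D 0.0201 [0.4346 0.1237 0.007 ] zmap 0.0094
317.1 240.0 D 0.0171 [ 0.4732 -0.0491  0.007 ] zmap 0.0073
[ 0.004 -0.015  0.189]
```

Request:
drive_tool(rows=[{"offset": [0.016,-0.013,0.08],"rotation": [0,0,0],"claw": 0.5},{"offset": [0.016,-0.013,0.13],"rotation": [0,0,0],"claw": 0.5},{"offset": [0.016,-0.013,0.17],"rotation": [0,0,0],"claw": 0.5},{"offset": [0.016,-0.013,0.182],"rotation": [0,0,0],"claw": 0.5},{"offset": [0.016,-0.013,0.182],"rotation": [0,0,0],"claw": 0},{"offset": [0.016,-0.013,0.182],"rotation": [0,0,0],"claw": 0},{"offset": [0.016,-0.013,0.182],"rotation": [0,0,0],"claw": 0},{"offset": [0.016,-0.013,0.182],"rotation": [0,0,0],"claw": 0},{"offset": [0.016,-0.013,0.182],"rotation": [0,0,0],"claw": 0},{"offset": [0.016,-0.013,-0.1],"rotation": [0,0,0],"claw": 0},{"offset": [0.016,-0.013,-0.4],"rotation": [0,0,0],"claw": 0},{"offset": [0.016,-0.013,-0.5],"rotation": [0,0,0],"claw": 0},{"offset": [0.016,-0.013,-0.5],"rotation": [0,0,0],"claw": 0}])

```text
clock: 43.13
tcp_pos: [0.4775, -0.0485, 0.108]
orientation: [-3.141, -0.004, -0.01]
contact_force: [0.6, 0.2, -1.0]
grip_width: 0.0191
gripper_force: 29.5
```

Run:
```python
from b import *
o=get_obs(); print(o['tcp_pos'].round(4),o['grip_width'],o['gripper_force']); print(togo([.530,-.275,.11]),togo([.515,-.275,.035]))
```

```text
[ 0.4775 -0.0485  0.108 ] 0.019075998104986436 29.473794400691986
[ 0.346  1.511 -0.013] [0.243 1.511 0.487]
```

Request:
drive_tool(rows=[{"offset": [0.12,0.5,0],"rotation": [0,0,0],"claw": 0},{"offset": [0.24,1,0],"rotation": [0,0,0],"claw": 0},{"offset": [0.24,1,0],"rotation": [0,0,0],"claw": 0},{"offset": [0.24,1,0],"rotation": [0,0,0],"claw": 0},{"offset": [0.24,1,0],"rotation": [0,0,0],"claw": 0}])

```text
clock: 43.55
tcp_pos: [0.5115, -0.2056, 0.1047]
orientation: [3.137, -0.007, 0.003]
contact_force: [0.1, -0.6, 0.6]
grip_width: 0.0197
gripper_force: 29.5
```

Request:
drive_tool(rows=[{"offset": [0,0.51,0],"rotation": [0,0,0],"claw": 0},{"offset": [0,0.51,0],"rotation": [0,0,0],"claw": 0},{"offset": [0,0.51,0],"rotation": [0,0,0],"claw": 0},{"offset": [0,0.51,0.2],"rotation": [0,0,0],"claw": 0},{"offset": [0,0.51,0.4],"rotation": [0,0,0],"claw": 0},{"offset": [0,0.51,0.48],"rotation": [0,0,0],"claw": 0},{"offset": [0,0.51,0.48],"rotation": [0,0,0],"claw": 0},{"offset": [0,0.51,0.48],"rotation": [0,0,0],"claw": 0.45},{"offset": [0,0.51,0.48],"rotation": [0,0,0],"claw": 0.45},{"offset": [0,0.51,0.48],"rotation": [0,0,0],"claw": 0.45},{"offset": [0,0.51,0.2],"rotation": [0,0,0],"claw": 0.45},{"offset": [0,0.51,-0.2],"rotation": [0,0,0],"claw": 0.45},{"offset": [0,0.51,-0.4],"rotation": [0,0,0],"claw": 0.2},{"offset": [0,0.51,-0.5],"rotation": [0,0,0],"claw": 0},{"offset": [0,0.51,-0.7],"rotation": [0,0,0],"claw": 0},{"offset": [0,0.51,-0.7],"rotation": [0,0,0],"claw": 0},{"offset": [0,0.51,-0.7],"rotation": [0,0,0],"claw": 0}])

```text
clock: 44.97
tcp_pos: [0.5128, -0.2753, 0.212]
orientation: [3.14, 0.005, 0.008]
contact_force: [-0.8, 0.0, -0.2]
grip_width: 0.0003
gripper_force: 0.0
```

Run:
```python
from b import *
o=get_obs(); print(o['tcp_pos'].round(4),o['grip_width'],o['joints'].round(2)); f=grab('wrist'); bearings(f); save(f,'w11.png'); 
P=pts(grab('scene')).reshape(-1,3); 
for h in np.arange(.05,.19,.015):
    k=(P[:,2]>h)&(P[:,2]<h+.015)&(P[:,0]>.59)&(P[:,0]<.66)&(P[:,1]>-.36)&(P[:,1]<-.2); print(h.round(3),k.sum(),P[k].min(0).round(3),P[k].max(0).round(3))if k.any() else 0
```

```text
[ 0.5128 -0.2753  0.212 ] 0.0002752227815561989 [-0.16  0.41  0.72  1.84 -0.32  1.   -0.88]
8.5 278.5 D 0.0225 [0.3722 0.1335 0.007 ] zmap 0.0095
3.8 236.0 D 0.0138 [0.4331 0.1202 0.007 ] zmap 0.0084
342.7 180.3 D 0.016 [ 0.506  -0.3019  0.007 ] zmap 0.0104
319.1 177.7 D 0.0162 [ 0.509  -0.2742  0.007 ] zmap 0.0103
298.0 177.3 D 0.0171 [ 0.5095 -0.2493  0.007 ] zmap 0.0103
0.05 117 [ 0.598 -0.356  0.05 ] [ 0.61  -0.202  0.065]
0.065 150 [ 0.599 -0.355  0.065] [ 0.61  -0.201  0.08 ]
0.08 148 [ 0.601 -0.355  0.08 ] [ 0.612 -0.201  0.095]
0.095 169 [ 0.603 -0.355  0.095] [ 0.612 -0.201  0.11 ]
0.11 168 [ 0.603 -0.354  0.11 ] [ 0.612 -0.2    0.125]
0.125 173 [ 0.602 -0.355  0.125] [ 0.615 -0.2    0.14 ]
0.14 183 [ 0.604 -0.355  0.14 ] [ 0.616 -0.202  0.155]
0.155 202 [ 0.604 -0.355  0.155] [ 0.614 -0.201  0.17 ]
0.17 39 [ 0.607 -0.294  0.17 ] [ 0.612 -0.256  0.18 ]
```

View pics/w11.png

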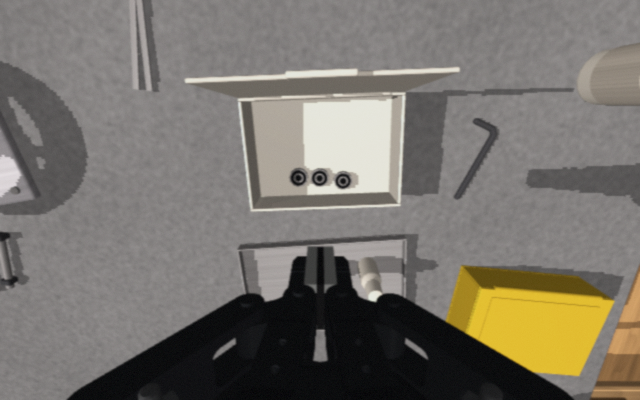

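All three bearings lie in the box, at (298,177), (319,178) and (343,180), and no fourth is in sight. The lid stands upright at x about 0.603-0.612 with its tab up to z = 0.18. I go over it and behind.

Request:
drive_tool(rows=[{"offset": [0.2,0,-0.1],"rotation": [0,0,0],"claw": 0},{"offset": [0.5,0,-0.15],"rotation": [0,0,0],"claw": 0},{"offset": [0.93,0,-0.15],"rotation": [0,0,0],"claw": 0},{"offset": [0.93,0,-0.15],"rotation": [0,0,0],"claw": 0},{"offset": [0.93,0,-0.15],"rotation": [0,0,0],"claw": 0},{"offset": [0.93,0,-0.15],"rotation": [0,0,0],"claw": 0},{"offset": [0.93,0,0.1],"rotation": [0,0,0],"claw": 0},{"offset": [0.93,0,0.35],"rotation": [0,0,0],"claw": 0},{"offset": [0.93,0,0.51],"rotation": [0,0,0],"claw": 0},{"offset": [0.93,0,0.51],"rotation": [0,0,0],"claw": 0},{"offset": [0.93,0,0.51],"rotation": [0,0,0],"claw": 0}])

```text
clock: 45.98
tcp_pos: [0.6489, -0.2744, 0.1314]
orientation: [-3.141, -0.003, 0.007]
contact_force: [0.3, 0.2, 0.7]
grip_width: 0.0001
gripper_force: 0.0
```

Run:
```python
from b import *
o=get_obs(); print(o['tcp_pos'].round(4),o['contact_force'].round(1),o['joints'].round(2))
for x,z in [(.63,.135),(.615,.137),(.593,.138),(.571,.13),(.552,.116),(.538,.097),(.529,.076),(.522,.06),(.52,.052)]: print(x,z,togo([x,-.278,z]))
```

```text
[ 0.6489 -0.2744  0.1314] [0.3 0.2 0.7] [-0.09  0.7   0.62  1.59 -0.46  1.01 -0.9 ]
0.63 0.135 [-0.126  0.024 -0.024]
0.615 0.137 [-0.226  0.024 -0.037]
0.593 0.138 [-0.373  0.024 -0.043]
0.571 0.13 [-0.519  0.023  0.011]
0.552 0.116 [-0.645  0.023  0.105]
0.538 0.097 [-0.738  0.023  0.232]
0.529 0.076 [-0.797  0.023  0.373]
0.522 0.06 [-0.844  0.023  0.48 ]
0.52 0.052 [-0.857  0.023  0.533]
```

Request:
drive_tool(rows=[{"offset": [-0.126,0.024,-0.024],"rotation": [0,0,0],"claw": 0},{"offset": [-0.18,0.024,-0.03],"rotation": [0,0,0],"claw": 0},{"offset": [-0.226,0.024,-0.037],"rotation": [0,0,0],"claw": 0},{"offset": [-0.3,0.024,-0.04],"rotation": [0,0,0],"claw": 0},{"offset": [-0.373,0.024,-0.043],"rotation": [0,0,0],"claw": 0},{"offset": [-0.446,0.024,-0.02],"rotation": [0,0,0],"claw": 0},{"offset": [-0.519,0.024,0.011],"rotation": [0,0,0],"claw": 0},{"offset": [-0.582,0.024,0.055],"rotation": [0,0,0],"claw": 0},{"offset": [-0.645,0.024,0.105],"rotation": [0,0,0],"claw": 0},{"offset": [-0.69,0.024,0.165],"rotation": [0,0,0],"claw": 0},{"offset": [-0.738,0.024,0.232],"rotation": [0,0,0],"claw": 0},{"offset": [-0.77,0.024,0.3],"rotation": [0,0,0],"claw": 0},{"offset": [-0.797,0.024,0.373],"rotation": [0,0,0],"claw": 0},{"offset": [-0.82,0.024,0.43],"rotation": [0,0,0],"claw": 0},{"offset": [-0.844,0.024,0.48],"rotation": [0,0,0],"claw": 0},{"offset": [-0.857,0.024,0.51],"rotation": [0,0,0],"claw": 0},{"offset": [-0.857,0.024,0.525],"rotation": [0,0,0],"claw": 0},{"offset": [-0.857,0.024,0.525],"rotation": [0,0,0],"claw": 0}])

```text
clock: 47.48
tcp_pos: [0.5217, -0.2782, 0.0538]
orientation: [-3.141, -0.004, 0.003]
contact_force: [-0.3, 0.1, 0.3]
grip_width: -0.0001
gripper_force: 0.0
```

Request:
drive_tool(rows=[{"offset": [0,0,0.01],"rotation": [0,0,0],"claw": 0},{"offset": [0,0,0.015],"rotation": [0,0,0],"claw": 0},{"offset": [0,0,0.015],"rotation": [0,0,0],"claw": 0}])

```text
clock: 47.73
tcp_pos: [0.5222, -0.2785, 0.0533]
orientation: [-3.14, -0.004, 0.001]
contact_force: [-6.5, 3.1, 18.1]
grip_width: 0.0
gripper_force: 9.1
```

Pressed shut at 18 N. I retreat and check everything.

Request:
drive_tool(rows=[{"offset": [0,0,-0.2],"rotation": [0,0,0],"claw": 0},{"offset": [0,0,-0.5],"rotation": [0,0,0],"claw": 0},{"offset": [0,0,-1],"rotation": [0,0,0],"claw": 0},{"offset": [0,0,-1],"rotation": [0,0,0],"claw": 0},{"offset": [0,0,-1],"rotation": [0,0,0],"claw": 0},{"offset": [0,0,-1],"rotation": [0,0,0],"claw": 0},{"offset": [0,0,-1],"rotation": [0,0,0],"claw": 0}])

```text
clock: 48.32
tcp_pos: [0.5225, -0.2777, 0.2013]
orientation: [-3.141, -0.006, 0.001]
contact_force: [-1.1, -0.2, -0.8]
grip_width: 0.0002
gripper_force: 0.0
```

```bash
python3 n2.py
python3 - <<'E'
from b import *
from n import read
print(read('scene')); f=grab('scene'); save(f,'s12.png',1.25); P=pts(f)
for X in np.arange(.49,.605,.015): 
    u,v=proj(f,[X,-.24,.053]); print(round(X,3),P[int(v),int(u)].round(4))
bearings(grab('top'))
E
```

```text
finger -93.5 needle med, mean, line [8.52 8.52 9.39] F [-1.1 -0.2 -0.8] 0.0 48.3
(np.float64(8.954510943699667), np.float32(72.097115), np.float32(201.83972))
0.49 [ 0.4883 -0.2399  0.0511]
0.505 [ 0.5041 -0.2418  0.0559]
0.52 [ 0.5178 -0.2411  0.0509]
0.535 [ 0.5352 -0.2407  0.0577]
0.55 [ 0.5486 -0.2401  0.0527]
0.565 [ 0.5666 -0.2403  0.0561]
0.58 [ 0.5763 -0.2412  0.0517]
0.595 [ 0.592  -0.241   0.0514]
313.0 396.1 D 0.0171 [ 0.0196 -0.118   0.007 ] zmap -0.0015
363.5 210.0 D 0.0141 [ 0.5336 -0.2584  0.007 ] zmap 0.2935
```

View pics/s12.png

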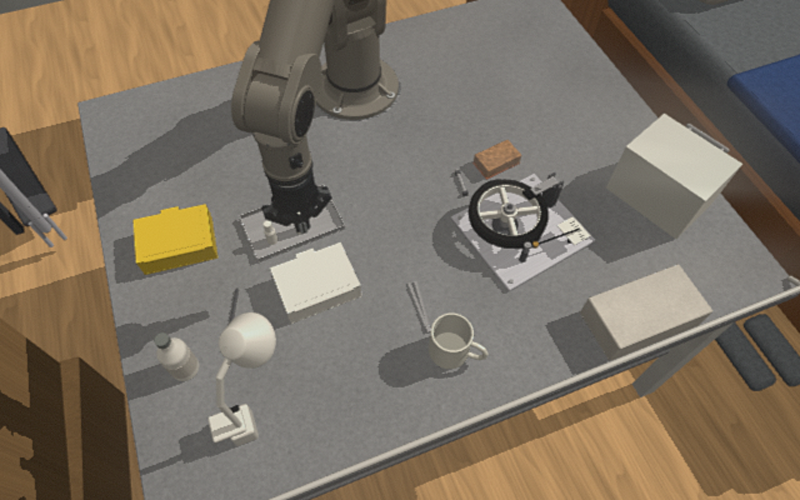

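The lid is shut flat at (315,278), the clamp is down on the tyre at (545,188), the needle is unchanged at its peak, and no bearings are left loose.

```bash
python3 -c "
from bench import hand_in
print(hand_in())"
```

```text
the job is handed in; nothing more can be done
None
```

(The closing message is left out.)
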